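# Load the lathe's arbor carousel

## Task

Free the carousel by swinging the orange lock lever fully over towards the window before turning anything, then rest every arbor lying on the tile into the pair of V-saddles of its own colour so that it sits level, first turning that station to the loading window by the black bar knob. When all arbors are in, turn the empty white parking patch squarely to the window, and only then swing the lever fully back to lock. Leave everything else where it stands.

Things in the scene. Friction and masses are not known exactly. Their poses are not given: they have to be found in the camera images.
- magazine: Fixed arbor magazine, 340 mm square: foot plate and clear guard (roof top at z 113 mm; walls at sides and back) over a round carousel. Origin on the table on the carousel axis, x away from the loading window, z up. The window is a brass-edged cut-out in the roof front, x -170 to -55, y -105 to 105 mm; a brass arrow on the foot points at it. Only the station there can be reached from above
- carousel (a joint): angle of the carousel about its upright axis (rad), positive counter-clockwise from above; 0 when station_park is in the window. Turns freely either way through many turns, with about 0.25 N m of friction, and stays where it is left. Deck 165 mm in radius, its top 30 mm above the table
- knob_grip (a point): grip point of the carousel's black bar knob, on the axis, 147 mm above the table. The bar is 76 mm long, 16 mm wide, 36 mm tall (123 to 159 mm up), lies along the radius through station_park (a white line on top marks that end), and turns with the carousel
- loading_point (a point): fixed point on the magazine where a correctly turned station's arbor axis lies: in the window, 130 mm in front of the carousel's axis, 75 mm above the table. A station is at the window when its origin is directly below it
- station_park (a point): empty white parking patch on the carousel deck with a brass dot and no saddles. Origin on the deck, 130 mm from the axis; x points outward along the radius, z up (as for every station). The five stations are 72 degrees apart; counter-clockwise from above: park, red, yellow, blue, green
- station_red (a point): red station on the carousel: two red V-saddles 92 mm apart (each 12 mm thick, 90 degree V, 80 mm clear between) on a red patch. Origin on the deck below the middle of the pair, 130 mm from the axis; x outward along the radius, y along the seat, z up. A seated arbor has its axis 45 mm above the origin, along y; tops of the V flanks 54 mm above it
- station_yellow (a point): yellow station on the carousel: two yellow V-saddles 92 mm apart (each 12 mm thick, 90 degree V, 80 mm clear between) on a yellow patch. Origin on the deck below the middle of the pair, 130 mm from the axis; x outward along the radius, y along the seat, z up. A seated arbor has its axis 45 mm above the origin, along y; tops of the V flanks 54 mm above it
- station_blue (a point): blue station on the carousel: two blue V-saddles 92 mm apart (each 12 mm thick, 90 degree V, 80 mm clear between) on a blue patch. Origin on the deck below the middle of the pair, 130 mm from the axis; x outward along the radius, y along the seat, z up. A seated arbor has its axis 45 mm above the origin, along y; tops of the V flanks 54 mm above it
- station_green (a point): green station on the carousel: two green V-saddles 92 mm apart (each 12 mm thick, 90 degree V, 80 mm clear between) on a green patch. Origin on the deck below the middle of the pair, 130 mm from the axis; x outward along the radius, y along the seat, z up. A seated arbor has its axis 45 mm above the origin, along y; tops of the V flanks 54 mm above it
- arbor_red: loose turning arbor with red collars, may be absent: a 30 x 30 x 60 mm rosewood square block in the middle with red bands, and a round steel journal 18 mm thick and 45 mm long at each end, 150 mm over all, 0.24 to 0.39 kg. Origin at its centre, x along its length. Lies on a flat of its block on the table, origin 15 mm up
- arbor_yellow: loose turning arbor with yellow collars, may be absent: a 30 x 30 x 60 mm rosewood square block in the middle with yellow bands, and a round steel journal 18 mm thick and 45 mm long at each end, 150 mm over all, 0.24 to 0.39 kg. Origin at its centre, x along its length. Lies on a flat of its block on the table, origin 15 mm up
- arbor_blue: loose turning arbor with blue collars, may be absent: a 30 x 30 x 60 mm rosewood square block in the middle with blue bands, and a round steel journal 18 mm thick and 45 mm long at each end, 150 mm over all, 0.24 to 0.39 kg. Origin at its centre, x along its length. Lies on a flat of its block on the table, origin 15 mm up
- arbor_green: loose turning arbor with green collars, may be absent: a 30 x 30 x 60 mm rosewood square block in the middle with green bands, and a round steel journal 18 mm thick and 45 mm long at each end, 150 mm over all, 0.24 to 0.39 kg. Origin at its centre, x along its length. Lies on a flat of its block on the table, origin 15 mm up
- lock (a joint): lock lever on the guard roof beside the knob (rad): 1.0 = leaning away from the window, locked; 0 = leaning to the window, released. Stays where it is left, light friction (about 1 N at the tip)
- lock_tip (a point): centre of the lever's orange ball, 26 mm in diameter, on a 10 mm rod. It swings in the upright plane of the magazine's x, 80 mm from its pivot; the pivot lies at x = 30, y = -125, z = 135 mm in the magazine's frame, the rod stands upright at 0.5 rad, 0 leans it to -x and 1.0 to +x
- bowl_stand: persimmon lacquered bowl stand, 90 mm wide, 30 mm high; bystander; origin at the centre of its underside
- ring_gauge: bone ring gauge, 80 mm wide, 12 mm high; bystander; origin at the centre of its underside
- rosewood_handle: stubby rosewood handle with a brass ferrule, 130 x 26 x 24 mm; bystander; origin at the centre of its underside
- go_bowl: lidded wooden Go bowl, 124 mm wide, 98 mm high; bystander; origin at the centre of its underside
- wax_tin: green wax tin with brass lid, 70 mm wide, 50 mm high; bystander; origin at the centre of its underside
- sanding_block: cork sanding block, 100 x 60 x 30 mm; bystander; origin at the centre of its underside
Things that resemble listed ones, but are neither listed nor needed, are in the scene too. What is shaped like the arbor_red but purple or turquoise is not meant.

How it is judged:
By the outcome, as a careful person would: the job done as asked, in the order asked, and still so for the second after the job is handed in, with the robot touching nothing.
Of arbor_red, arbor_yellow, arbor_blue, arbor_green only 2 to 3 are there at a start; the rules pass over those that are not, and their reading is None.
At some moment in a run one of arbor_red, arbor_yellow, arbor_blue, arbor_green may be knocked a few centimetres aside while the robot is not near it.
Once in a run the grip may slacken for a moment while it holds something.
It also fails if it takes over 210 s, if anything falls off the work surface, if the arm or the gripper's body presses on something with over 40 N, if the wrist force passes 120 N, or if a joint passes its speed limit or range.

## Robot

A 6-joint arm with a two-finger parallel gripper is mounted at the origin on the work surface. World frame = base frame: x ahead of the robot, y to its left, z up, the work surface at z = 0. Lengths are in m, angles in rad, forces in N, time in s.
With the tool pointing down it reaches from about 0.25 to 0.775 m from the base axis. Payload 4 kg.
Tool frame: the origin (TCP) lies at the very end of the fingers, on their centre line; the grasp point (between the pads) lies tcp_to_grasp behind it (tcp_to_grasp is the distance from the TCP to the grasp point, in m); z points along the fingers, y is the direction in which the jaws open and shut (so a half turn about z gives the same grasp; the last joint's range is limited). The gripper opens to 94 mm and grips with 3 to 60 N. Pads are 16 mm wide; open, the fingers measure 119 mm over their backs; the gripper's body (75 mm by 177 mm) begins 78 mm behind the grasp point.
Start: joints at [1.124, 0.087, 1.371, -0, 1.684, -0.103], TCP at [0.185, 0.518, 0.206] pointing down, gripper open.
Joint ranges: [-3.1, 3.1], [-0.76, 2.03], [0.27, 2.55], [-1.08, 4.22], [0.17, 2.65], [-2.57, 2.57]. Speed limits (rad/s): [2.79, 2.79, 3.14, 3.14, 3.14, 3.14].

## Interface

Orientations are given as [roll, pitch, yaw] about the fixed x, y, z axes, in that order (R = Rz(yaw) Ry(pitch) Rx(roll)).
In Python, from bench import * gives the robot as it stands.
- The arm moves only by the tool play_rows, never from a script. Its argument "rows" is a list of rows, each a list of 3 entries, a list of its own where there are three numbers: the finger opening in cm, from 0 to 9.4, then the shift along the world's x, y, z in cm, then the turn, a rotation vector about the world's x, y, z in rad. A call has 1 to 8 rows; each row is the pose to reach, as a shift and turn from the pose commanded when the call began; what a row does not reach only later rows make up. A row lasts 1/12 s, in which the tool goes at most 41.7 mm and 7.16 degrees, less where a joint would pass 70% of its speed; a pose out of reach is approached as far as the arm can. A call with a gripper value outside its range is refused whole. The fingers move at their own pace and stop on an object; the grip force is fixed at half the most. Time passes only in rows, so rows that repeat a pose let the fingers close. It gives the time, the measured TCP pose, the force and the opening at its end, in the units of the state.
- get_obs(): the state, without advancing time (a new reading comes with each control period).
- snapshot(name): name is "scene" or "top" or "wrist"; returns a dict with "pixels" (420x560x3 uint8, red, green, blue), "fx", "fy", "cx", "cy" (pixels), "rvec" (rotation vector, rad) and "tvec" (3), from world to camera coordinates, as OpenCV has them. Camera axes: x right, y down, z forward; pixel columns grow to the right and rows downward; lengths in m; the calibration is good to about 2 mm. A picture is of the moment at which its call begins. There is no depth.
- close_job(): hands the job in, once; it reports no verdict.
Trained networks look in the newest picture that a camera, given by its name, has taken for a name from the list of things; names that differ only in an ending like _2 or _b are one class to them, and where a whole thing is asked for, a point or a joint stands for the part that bears it (a point fixed in the world has none). Each returns a list of dicts, best first, with "confidence" (0 to 1); they miss things now and then, are a little off and sometimes report something else, mostly with a low value. They report only what shows in the picture. A call takes as long as a camera call. They do not tell look-alikes from the thing itself.
- silhouettes(camera, label): "mask" (420x560 bool, what is visible of it) and "point" ([row, column] in pixels, amid what is visible of it).
The state is a dict: "time": time; "joint_positions": joint angles; "qvel": joint speeds; "joint_torque": joint torques, N m; "tool_pos": TCP position; "ee_rot": TCP orientation; "wrist_force": force on the tool from outside, world axes, zero at the start; "wrist_torque": the same for the moment, N m; "width": finger opening in m.
Only numpy, scipy, OpenCV 4.12 (cv2) and the standard library are available. Lean on these libraries where they do the work, as an engineer would, in place of code of your own. Each camera call takes 0.05 s, during which the arm holds its last target. There are 200 camera calls.

## Working session

There is one attempt and no reset: what is moved stays moved. The work goes in short steps, Python scripts to look and compute and a tool call to move; the robot and the scene stay as the last step left them, time stands still between calls to the robot, and variables do not carry over. Pictures are saved under pics/ and viewed, about 12 in all and at most 16, crops included, and the job is handed in when it is done.

Besides the shell and the picture viewer there is one more tool, called after "Emit:" as name(argument=value, ...) on one line, values as JSON. play_rows: Moves the arm, as the interface text tells. Its arguments: {"type":"object","properties":{"rows":{"type":"array"}},"required":["rows"]}

```bash
mkdir -p pics; ls; python3 - <<'E'
from bench import *
import cv2,numpy as np
o=get_obs()
print({k:np.round(v,3) for k,v in o.items()})
for n in("scene","top"):
    s=snapshot(n); cv2.imwrite(f"pics/{n}0.png",cv2.cvtColor(cv2.resize(s["pixels"],(784,588),interpolation=cv2.INTER_CUBIC),cv2.COLOR_RGB2BGR))
    print(n,s["fx"],s["fy"],s["cx"],s["cy"],s["rvec"],s["tvec"])
E
```

```text
pics
{'time': np.float64(0.0), 'joint_positions': array([ 1.124,  0.088,  1.372, -0.   ,  1.684, -0.103]), 'qvel': array([-0.001,  0.   ,  0.001, -0.001, -0.   ,  0.001]), 'joint_torque': array([ 0.0000e+00, -3.4017e+01, -3.0243e+01,  7.2000e-02,  3.3000e-02,
       -0.0000e+00]), 'tool_pos': array([0.185, 0.517, 0.204]), 'ee_rot': array([-3.139, -0.   ,  2.798]), 'wrist_force': array([ 0.507, -1.076,  0.454]), 'wrist_torque': array([-0.026,  0.018,  0.011]), 'width': np.float64(0.094)}
scene 425.4363585213252 425.4363585213252 281.74286922767476 206.36817233086788 [ 1.11079974  2.46538773 -0.92957174] [ 0.40575973 -0.19111852  1.87698632]
top 387.4975569096743 387.4975569096743 277.1879803673504 211.03345611392223 [ 2.16830112 -2.1717404   0.13985261] [-0.05347616  0.54934406  1.0996548 ]
```

View pics/top0.png

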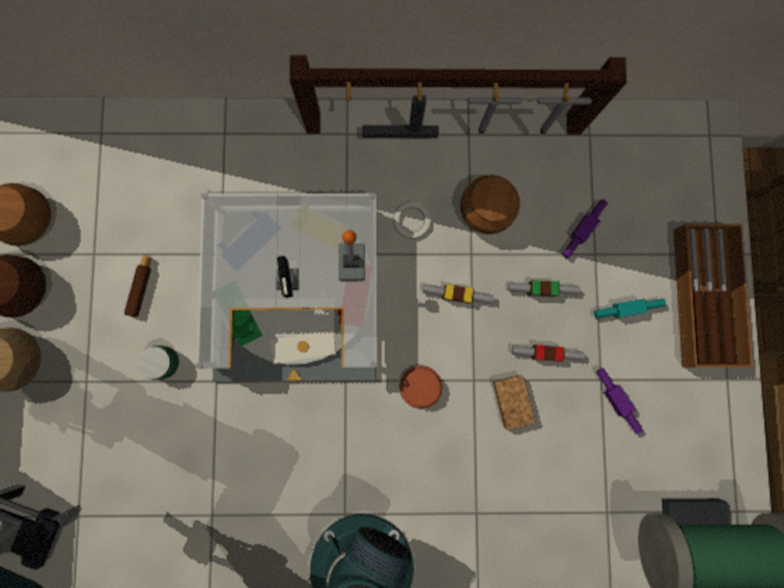

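View pics/scene0.png

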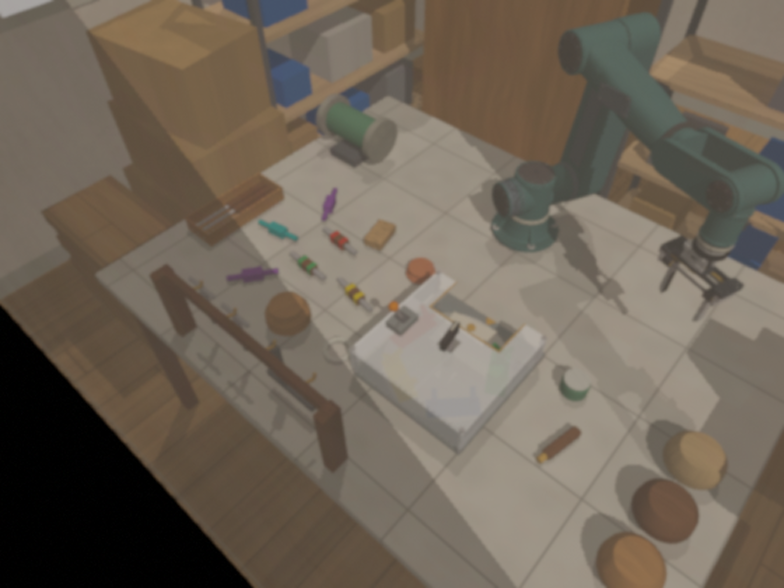

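Top view (784 px wide): arbors are yellow (458,294), green (545,288) and red (547,352). Blue is absent; purple (585,228) and (620,400) and turquoise (630,308) are look-alikes. The lever ball is at (349,237), leaning away, and the park patch is roughly at the window.

```bash
cat > h.py <<'E'
from bench import *
import cv2,numpy as np
def cam(s):
    R=cv2.Rodrigues(np.array(s["rvec"],float))[0];return R,np.array(s["tvec"],float)
def w2p(s,P):
    R,t=cam(s);c=np.atleast_2d(P)@R.T+t
    return np.c_[s["fx"]*c[:,0]/c[:,2]+s["cx"],s["fy"]*c[:,1]/c[:,2]+s["cy"]]
def ray(s,uv):
    R,t=cam(s);uv=np.atleast_2d(np.array(uv,float))
    d=np.c_[(uv[:,0]-s["cx"])/s["fx"],(uv[:,1]-s["cy"])/s["fy"],np.ones(len(uv))]@R
    return -R.T@t,d
def p2w(s,uv,z):
    c,d=ray(s,uv);return c+d*((z-c[2])/d[:,2])[:,None]
def tri(s1,u1,s2,u2):
    c1,d1=ray(s1,u1);c2,d2=ray(s2,u2);A=np.c_[d1[0],-d2[0]]
    k=np.linalg.lstsq(A,c2-c1,rcond=None)[0];return (c1+k[0]*d1[0]+c2+k[1]*d2[0])/2
def maskpts(m): r,c=np.nonzero(m);return np.c_[c,r].astype(float)
def axis(s,m,z):
    P=p2w(s,maskpts(m),z)[:,:2]; (c,wh,a)=cv2.minAreaRect((P*1000).astype(np.float32))
    u,sv,v=np.linalg.svd(P-P.mean(0),full_matrices=False)
    return np.array(c)/1000,P.mean(0),np.degrees(np.arctan2(v[0,1],v[0,0]))%180,wh
def save(s,name,box=None,k=1.4):
    im=s["pixels"] if box is None else s["pixels"][box[1]:box[3],box[0]:box[2]]
    cv2.imwrite("pics/"+name,cv2.cvtColor(cv2.resize(im,None,fx=k,fy=k,interpolation=cv2.INTER_CUBIC),cv2.COLOR_RGB2BGR))
def st():
    o=get_obs();print("t",round(o["time"],2),"tcp",np.round(o["tool_pos"],4),"rot",np.round(o["ee_rot"],3),"q",np.round(o["joint_positions"],2),"F",np.round(o["wrist_force"],1),"w",round(o["width"],4))
E
python3 - <<'E'
from h import *
s=snapshot("top");s2=snapshot("scene")
for l in ["arbor_red","arbor_yellow","arbor_green","arbor_blue","bowl_stand","ring_gauge","go_bowl","wax_tin"]:
    for r in silhouettes("top",l)[:3]:
        c,m,a,wh=axis(s,r["mask"],.015)
        print(l,round(r["confidence"],2),np.round(r["point"],0),np.round(c,4),np.round(m,4),round(a,1),np.round(wh,0))
for l,z in [("knob_grip",.159),("lock_tip",.205)]:
    a=silhouettes("top",l);b=silhouettes("scene",l)
    for r in a[:2]: print(l,"top",round(r["confidence"],2),r["point"],axis(s,r["mask"],z))
    for r in b[:2]: print(l,"scene",round(r["confidence"],2),r["point"],r["mask"].sum())
    for n,ss,rr in(("t",s,a),("s",s2,b)):
        if rr: np.save(f"/tmp/{l}{n}.npy",rr[0]["mask"])
for l in["magazine","station_park","station_red"]:
    for r in silhouettes("top",l)[:2]: print(l,round(r["confidence"],2),r["point"],cv2.minAreaRect(maskpts(r["mask"]).astype(np.float32)))
np.save("/tmp/top.npy",s,allow_pickle=True)
print(get_obs()["tcp_to_grasp"] if "tcp_to_grasp" in get_obs() else globals().get("tcp_to_grasp"))
save(s,"crop1.png",(130,120,280,280),5)
tip=silhouettes("wrist","lock_tip") if 0 else 0
E
```

```text
arbor_red 0.97 [158. 417.] [ 0.6979 -0.4797] [ 0.6989 -0.4812] 143.0 [ 37. 157.]
arbor_red 0.93 [252. 388.] [ 0.4312 -0.389 ] [ 0.4301 -0.3828] 85.3 [147.  26.]
arbor_red 0.84 [287. 445.] [ 0.3303 -0.5357] [ 0.3287 -0.5366] 31.3 [153.  38.]
arbor_yellow 0.73 [209. 326.] [ 0.555  -0.2026] [ 0.5546 -0.2018] 81.6 [150.  32.]
arbor_yellow 0.41 [206. 206.] [0.57   0.1569] [0.5684 0.1568] 7.2 [400. 380.]
arbor_green 0.75 [205. 382.] [ 0.566  -0.3849] [ 0.5655 -0.3798] 89.4 [150.  30.]
arbor_blue 0.6 [206. 102.] [0.5702 0.4704] [0.5659 0.4716] 167.4 [ 33. 129.]
bowl_stand 0.56 [280. 299.] [ 0.3596 -0.122 ] [ 0.3588 -0.121 ] 112.1 [84. 83.]
bowl_stand 0.23 [240. 204.] [0.4926 0.1451] [0.484  0.1537] 77.6 [223. 202.]
ring_gauge 0.57 [162. 296.] [ 0.7135 -0.1071] [ 0.7118 -0.1086] 143.2 [73. 74.]
go_bowl 0.82 [148. 352.] [ 0.7497 -0.2742] [ 0.7495 -0.2745] 135.0 [122. 130.]
wax_tin 0.8 [257. 114.] [0.4129 0.4238] [0.4129 0.4226] 87.3 [85. 72.]
wax_tin 0.6 [237. 204.] [0.4919 0.1474] [0.4849 0.1541] 76.1 [224. 200.]
knob_grip top 0.91 [235.5, 204.3] (array([0.48173038, 0.12316013]), array([0.47496688, 0.13033521]), np.float64(79.88441713455141), (193.3699188232422, 173.4669952392578))
lock_tip top 0.63 [147.4, 348.4] (array([ 0.69487061, -0.23547296]), array([ 0.69457593, -0.23510969]), np.float64(152.27407086354089), (101.43769073486328, 110.5075912475586))
lock_tip top 0.58 [170.8, 248.9] (array([0.62002423, 0.0159011 ]), array([0.62522199, 0.01579902]), np.float64(3.419792441817947), (50.74641036987305, 19.971580505371094))
magazine 0.69 [205.6, 205.8] ((205.49996948242188, 204.99996948242188), (128.99996948242188, 135.99996948242188), 0.0)
station_park 0.7 [237.7, 207.4] ((208.3191375732422, 231.931396484375), (75.32504272460938, 69.10572814941406), 39.20720291137695)
station_red 0.6 [236.3, 205.8] ((205.00003051757812, 232.00001525878906), (76.36752319335938, 66.46803283691406), 45.0)
0.0188
```

View pics/crop1.png

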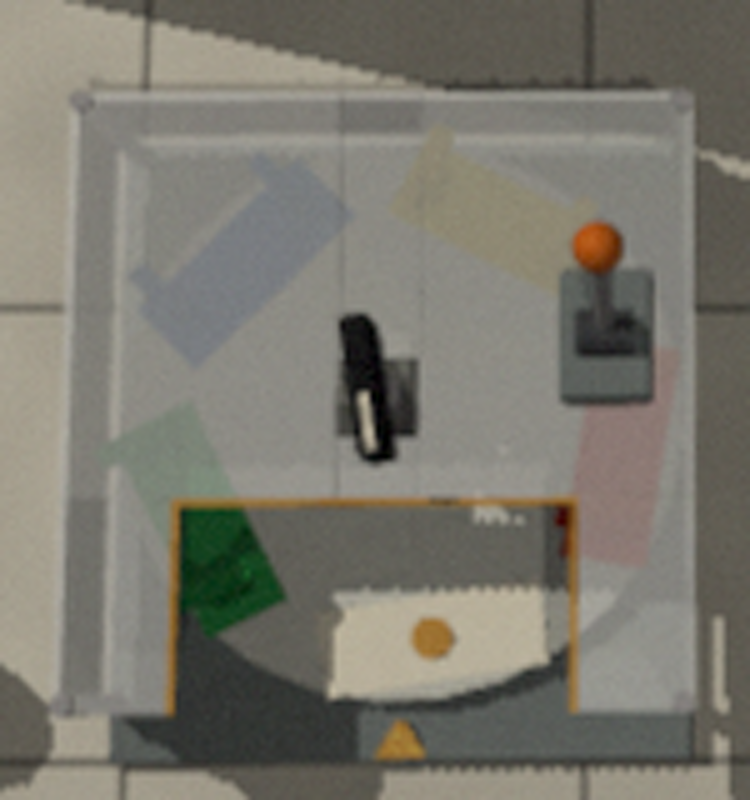

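Crop: window edges at (177,502), (577,500), (170,713), (577,713), ball at (597,247), knob top centre at about (366,388) with its white mark towards the window, park dot at (433,638). Next I fit the magazine pose to these.

```bash
python3 - <<'E'
from h import *
from scipy.optimize import least_squares
s=np.load("/tmp/top.npy",allow_pickle=True).item()
C,S=.08*np.cos(.5),.08*np.sin(.5)
M=np.array([[-.055,.105,.113],[-.055,-.105,.113],[-.17,.105,.113],[-.17,-.105,.113],[.03+S,-.125,.135+C],[.17,.17,.113],[.17,-.17,.113],[0,0,.159]])
U=np.array([[177,502],[577,500],[172,713],[577,713],[597,247],[80,100],[683,100],[366,386]])/5+[130,120]
def T(p,M):
    c,n=np.cos(p[2]),np.sin(p[2]);return np.c_[p[0]+c*M[:,0]-n*M[:,1],p[1]+n*M[:,0]+c*M[:,1],M[:,2]]
f=lambda p:(w2p(s,T(p,M))-U).ravel()
r=least_squares(f,[.55,.15,0],loss="soft_l1");p=r.x;print(np.round(p,4),np.degrees(p[2]));print(np.round(f(p).reshape(-1,2),1))
np.save("mag.npy",p)
px=lambda x,y:np.array([x,y])/5+[130,120]
d=p2w(s,px(433,638),.03)[0];k=p2w(s,[px(355,316),px(377,460)],.159)
print("park dot",d,"ang",np.degrees(np.arctan2(d[1]-p[1],d[0]-p[0])),"r",np.hypot(*(d[:2]-p[:2])))
print("knob",k,np.degrees(np.arctan2(*(k[1]-k[0])[[1,0]])))
for a in(0,.5,1): 
  print("tip",a,T(p,np.array([[.03+.08*np.sin(a-.5),-.125,.135+.08*np.cos(a-.5)]])))
print("load",T(p,np.array([[-.13,0,.075]])))
E
```

```text
[0.5697 0.1405 0.0018] 0.10085732539984867
[[ 0.8  0.1]
 [-1.   0.3]
 [ 0.6  1.1]
 [-1.2  0.7]
 [ 0.8 -1.6]
 [-1.2 -0.9]
 [ 1.8 -0.8]
 [-0.5  0.5]]
park dot [0.44336324 0.1207529  0.03      ] ang -171.1394630154737 r 0.12790831016353593
knob [[0.60777296 0.14570758 0.159     ]
 [0.53235604 0.1328938  0.159     ]] -170.35719973838943
tip 0 [[0.56161112 0.01544009 0.2052066 ]]
tip 0.5 [[0.5999651 0.0155076 0.215    ]]
tip 1 [[0.63831909 0.01557512 0.2052066 ]]
load [[0.43974531 0.14022576 0.075     ]]
```

Emit:
play_rows(rows=[[5,[10,-11,7],[0,0,-0.3]],[5,[10,-11,7],[0,0,-0.3]],[5,[22,-24,7],[0,0,-0.6]],[5,[22,-24,7],[0,0,-0.6]],[5,[22,-24,7],[0,0,-0.6]],[5,[22,-24,7],[0,0,-0.6]],[5,[22,-24,7],[0,0,-0.6]],[5,[22,-24,7],[0,0,-0.6]]])

```text
time: 1.62
tool_pos: [0.4046, 0.278, 0.2757]
ee_rot: [3.141, 0.0, 2.198]
wrist_force: [0.7, 0.9, -0.5]
width: 0.0503
```

```bash
python3 -c "
from h import *
st()"
```

```text
t 1.62 tcp [0.4046 0.278  0.2757] rot [3.141 0.    2.198] q [ 0.49 -0.05  1.37  0.    1.82 -0.14] F [ 0.7  0.9 -0.5] w 0.0503
```

Emit:
play_rows(rows=[[5,[23.4,-26.2,1],[0,0,-0.627]],[5,[23.4,-26.2,1],[0,0,-0.627]],[5,[23.4,-26.2,1],[0,0,-0.627]],[5,[23.4,-26.2,1],[0,0,-0.627]],[5,[23.4,-26.2,1],[0,0,-0.627]],[5,[23.4,-26.2,1],[0,0,-0.627]],[5,[23.4,-26.2,1],[0,0,-0.627]],[5,[23.4,-26.2,1],[0,0,-0.627]]])

```text
time: 2.28
tool_pos: [0.6267, 0.0293, 0.2848]
ee_rot: [3.141, -0.0, 1.57]
wrist_force: [0.0, 0.6, 0.4]
width: 0.05
```

Emit:
play_rows(rows=[[5,[0,-1.5,0],[0,0,0]],[5,[0,-1.5,0],[0,0,0]],[5,[0,-1.5,0],[0,0,0]]])

```text
time: 2.53
tool_pos: [0.6253, 0.016, 0.2844]
ee_rot: [-3.141, -0.001, 1.57]
wrist_force: [-0.8, 0.3, 1.0]
width: 0.0498
```

```bash
python3 -c "
from h import *
st()
s=snapshot('wrist');save(s,'w1.png')
p=np.load('mag.npy');print(w2p(s,[[.638,.0156,.205],[.6,.0155,.215],[.5697,.1405,.159]])*1.4, -cam(s)[0].T@cam(s)[1])
"
```

```text
t 2.53 tcp [0.6253 0.016  0.2844] rot [-3.141e+00 -1.000e-03  1.570e+00] q [-0.07  0.26  1.02  0.    1.87 -0.06] F [-0.8  0.3  1. ] w 0.0498
[[417.89315692 310.04078025]
 [352.06595404 315.2373146 ]
 [306.55320942  94.8143622 ]] [0.62627649 0.09305294 0.46227583]
```

View pics/w1.png

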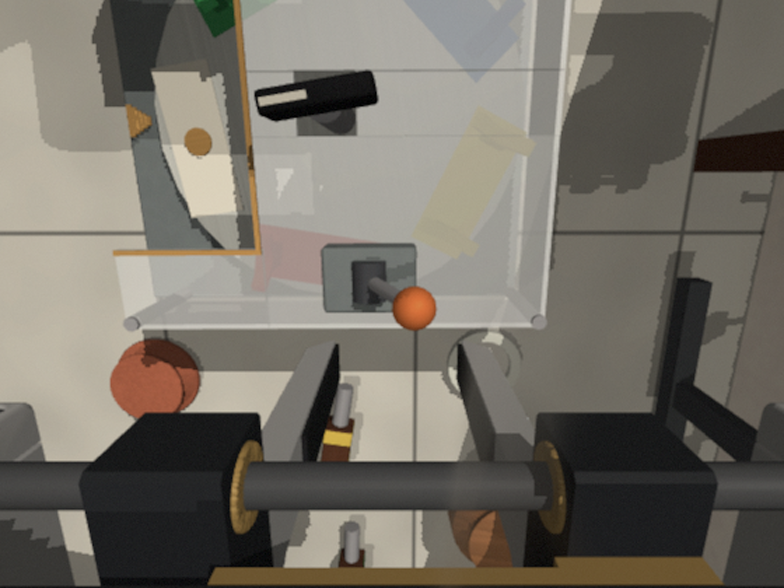

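Wrist view: ball (414,308), knob top centre about (316,93), window inner corner (258,252). I refit the magazine pose from this view.

```bash
python3 - <<'E'
from h import *
from scipy.optimize import least_squares
s=snapshot("wrist");s0=np.load("/tmp/top.npy",allow_pickle=True).item()
C,S=.08*np.cos(.5),.08*np.sin(.5)
M=np.array([[-.055,-.105,.113],[.03+S,-.125,.135+C],[-.17,-.17,.113],[.17,-.17,.113],[0,0,.159]])
U=np.array([[258,252],[414,308],[132,323],[539,321],[316,93]])/1.4
def T(p,M):
    c,n=np.cos(p[2]),np.sin(p[2]);return np.c_[p[0]+c*M[:,0]-n*M[:,1],p[1]+n*M[:,0]+c*M[:,1],M[:,2]]
f=lambda p:(w2p(s,T(p,M))-U).ravel()
p=least_squares(f,[.57,.14,0],loss="soft_l1").x;print(np.round(p,4));print(np.round(f(p).reshape(-1,2),1))
for i in range(5): print(p2w(s,U[i],M[i,2]))
k=p2w(s,np.array([[256,97],[376,86]])/1.4,.159);print("knob",k,np.degrees(np.arctan2(*(k[0]-k[1])[[1,0]])))
d=p2w(s,np.array([198,142])/1.4,.03)[0];print("park",d,np.degrees(np.arctan2(d[1]-p[1],d[0]-p[0])))
for l in("knob_grip","lock_tip"):
    for r in silhouettes("wrist",l)[:1]:
        print(l,r["confidence"],np.array(r["point"])[::-1]*1.4,p2w(s,r["point"][::-1],.159 if l[0]=="k" else .205),cv2.minAreaRect(maskpts(r["mask"]).astype(np.float32)))
E
```

```text
[ 0.5739  0.1433 -0.0115]
[[ 0.2 -2.9]
 [ 6.3  0.3]
 [-7.1  1.8]
 [ 0.6  6.9]
 [-1.5 -0.9]]
[[0.5171712  0.03571717 0.113     ]]
[[0.63553853 0.01779405 0.2052066 ]]
[[ 0.41028364 -0.02259601  0.113     ]]
[[ 0.74054569 -0.02032515  0.113     ]]
[[0.57515069 0.1426253  0.159     ]]
knob [[0.53786706 0.14027303 0.159     ]
 [0.61229414 0.14666931 0.159     ]] -175.0880590541639
park [0.44512301 0.12212406 0.03      ] -170.65929700752613
knob_grip 0.75 [221.62 104.86] [[0.51610988 0.1357121  0.159     ]] ((169.04449462890625, 91.17489624023438), (161.00941467285156, 158.60389709472656), 27.7108154296875)
lock_tip 0.69 [408.94 300.72] [[0.63250864 0.02220929 0.205     ]] ((286.3898620605469, 218.2576141357422), (51.45127868652344, 32.00691604614258), 13.13402271270752)
```

Emit:
play_rows(rows=[[5,[1.2,0,0],[0,0,0]],[5,[1.2,0,-4],[0,0,0]],[5,[1.2,0,-7],[0,0,0]],[5,[1.2,0,-9.2],[0,0,0]],[5,[1.2,0,-9.2],[0,0,0]],[5,[1.2,0,-9.2],[0,0,0]]])

```text
time: 3.23
tool_pos: [0.6365, 0.0175, 0.1919]
ee_rot: [-3.139, -0.0, 1.573]
wrist_force: [0.7, -0.1, -0.2]
width: 0.0501
```

Emit:
play_rows(rows=[[5,[-1.5,0,0],[0,0,0]],[5,[-3,0,0],[0,0,0]],[5,[-4.5,0,0],[0,0,0]],[5,[-6,0,0],[0,0,0]],[5,[-7,0,0],[0,0,0]],[5,[-7.7,0,0],[0,0,0]],[5,[-8.2,0,0],[0,0,0]],[5,[-8.2,0,0],[0,0,0]]])

```text
time: 3.9
tool_pos: [0.5557, 0.0165, 0.1948]
ee_rot: [3.138, 0.0, 1.571]
wrist_force: [-0.3, 1.4, 0.7]
width: 0.0501
```

Emit:
play_rows(rows=[[5,[-0.3,0,0],[0,0,0]],[5,[-0.6,0,0],[0,0,0]],[5,[-0.6,0,0],[0,0,0]]])

```text
time: 4.15
tool_pos: [0.5529, 0.0163, 0.1936]
ee_rot: [3.133, -0.0, 1.571]
wrist_force: [7.7, 0.6, -0.7]
width: 0.0502
```

Emit:
play_rows(rows=[[5,[-0.3,0,0],[0,0,0]],[5,[-0.3,0,0],[0,0,0]]])

```text
time: 4.32
tool_pos: [0.5527, 0.0163, 0.1935]
ee_rot: [3.127, -0.001, 1.571]
wrist_force: [14.8, 0.6, -4.2]
width: 0.0499
```

Emit:
play_rows(rows=[[5,[0.6,0,0],[0,0,0]],[5,[0.6,0,3],[0,0,0]],[6,[0.6,0,7],[0,0,0]],[6,[0.6,0,9],[0,0,0]],[6,[0.6,0,9],[0,0,0]]])

```text
time: 4.73
tool_pos: [0.5547, 0.016, 0.2891]
ee_rot: [3.132, 0.001, 1.571]
wrist_force: [0.2, -0.1, 0.6]
width: 0.0599
```

```bash
python3 -c "
from h import *
st()
s=snapshot('wrist');save(s,'w2.png')
print(w2p(s,[[.563,.0176,.205],[.572,.1415,.159]])*1.4)
"
```

```text
t 4.73 tcp [0.5547 0.016  0.2891] rot [3.132e+00 1.000e-03 1.571e+00] q [-0.07  0.09  1.2  -0.    1.84 -0.07] F [ 0.2 -0.1  0.6] w 0.0599
[[408.71477552 304.38971811]
 [422.12640014  94.03588868]]
```

View pics/w2.png

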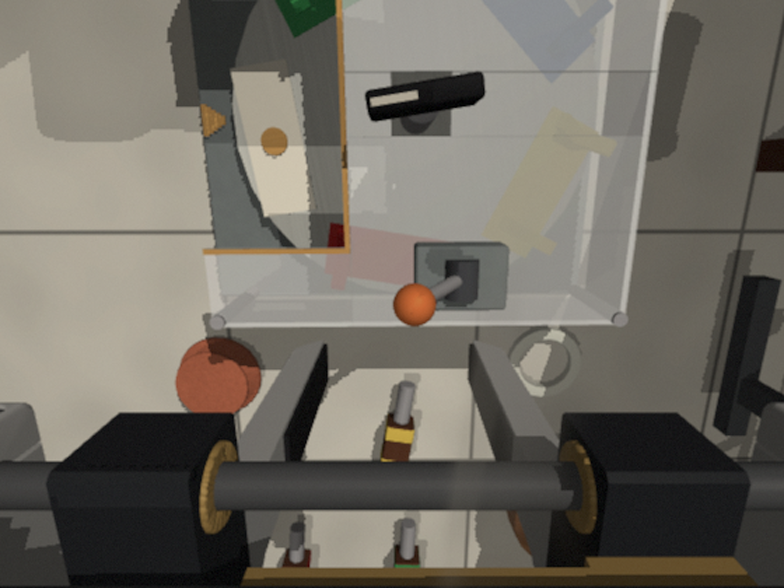

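Emit:
play_rows(rows=[[5,[1.7,12.5,0],[0,0,0.87]],[5,[1.7,12.5,0],[0,0,0.87]],[5,[1.7,12.5,0],[0,0,0.87]],[5,[1.7,12.5,0],[0,0,0.87]],[5,[1.7,12.5,0],[0,0,0.87]],[5,[1.7,12.5,0],[0,0,0.87]],[5,[1.7,12.5,0],[0,0,0.87]],[5,[1.7,12.5,0],[0,0,0.87]]])

```text
time: 5.45
tool_pos: [0.5689, 0.1413, 0.28]
ee_rot: [-3.138, -0.003, 2.443]
wrist_force: [-0.4, 0.2, -0.3]
width: 0.05
```

Emit:
play_rows(rows=[[5,[0,0,0],[0,0,0.866]],[5,[0,0,0],[0,0,0.866]],[5,[0,0,-2],[0,0,0.866]],[5,[0,0,-5],[0,0,0.866]],[5,[0,0,-7],[0,0,0.866]],[5,[0,0,-7],[0,0,0.866]],[5,[0,0,-7],[0,0,0.866]],[5,[0,0,-7],[0,0,0.866]]])

```text
time: 6.12
tool_pos: [0.5686, 0.1408, 0.2102]
ee_rot: [3.142, -0.004, -2.978]
wrist_force: [0.8, 0.0, 0.5]
width: 0.0497
```

```bash
python3 -c "
from h import *
st()
s=snapshot('wrist');save(s,'w3.png')
print(w2p(s,[[.573,.1415,.159]])*1.4)
"
```

```text
t 6.12 tcp [0.5686 0.1408 0.2102] rot [ 3.142 -0.004 -2.978] q [ 0.15  0.17  1.27  0.    1.71 -1.59] F [0.8 0.  0.5] w 0.0497
[[396.54028463 330.47668207]]
```

View pics/w3.png

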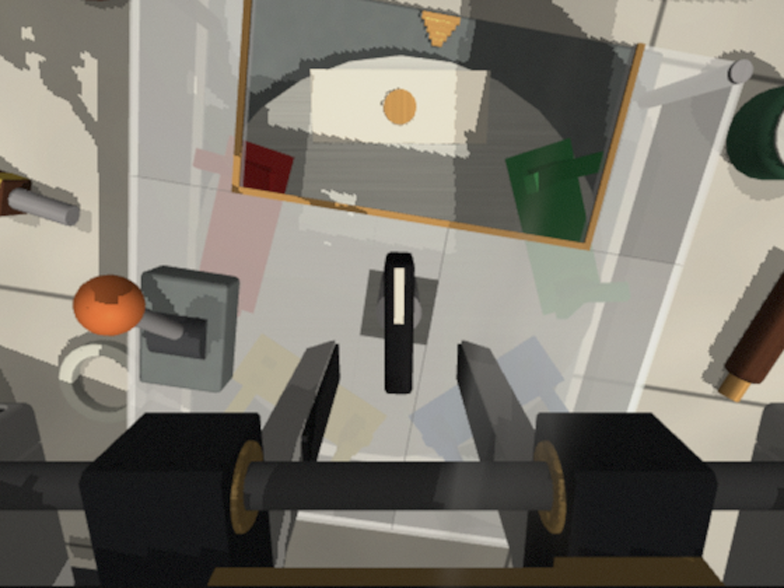

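The knob lies parallel to the jaws, centre about (398,323), so the axis is about (0.570, 0.141). Descend and grip.

Emit:
play_rows(rows=[[5,[0.1,0,-3],[0,0,0]],[5,[0.1,0,-6],[0,0,0]],[5,[0.1,0,-8.1],[0,0,0]],[5,[0.1,0,-8.1],[0,0,0]],[0,[0.1,0,-8.1],[0,0,0]],[0,[0.1,0,-8.1],[0,0,0]],[0,[0.1,0,-8.1],[0,0,0]],[0,[0.1,0,-8.1],[0,0,0]]])

```text
time: 6.83
tool_pos: [0.5719, 0.1414, 0.1341]
ee_rot: [-3.142, 0.004, -2.977]
wrist_force: [-0.2, 0.6, 0.4]
width: 0.0266
```

Emit:
play_rows(rows=[[0,[0,0,0],[0,0,0]],[0,[0,0,0],[0,0,0]]])

```text
time: 7.0
tool_pos: [0.5713, 0.1416, 0.1331]
ee_rot: [3.141, 0.003, -2.977]
wrist_force: [-0.5, 1.8, 2.3]
width: 0.0159
```

Emit:
play_rows(rows=[[0,[0,0,0],[0,0,-0.09]],[0,[0,0,0],[0,0,-0.18]],[0,[0,0,0],[0,0,-0.27]],[0,[0,0,0],[0,0,-0.36]],[0,[0,0,0],[0,0,-0.45]],[0,[0,0,0],[0,0,-0.54]],[0,[0,0,0],[0,0,-0.63]],[0,[0,0,0],[0,0,-0.72]]])

```text
time: 7.67
tool_pos: [0.5715, 0.143, 0.1331]
ee_rot: [3.137, 0.001, 2.584]
wrist_force: [1.4, 3.7, 1.9]
width: 0.0161
```

Emit:
play_rows(rows=[[0,[0,0,0],[0,0,-0.09]],[0,[0,0,0],[0,0,-0.18]],[0,[0,0,0],[0,0,-0.27]],[0,[0,0,0],[0,0,-0.36]],[0,[0,0,0],[0,0,-0.45]],[0,[0,0,0],[0,0,-0.54]],[0,[0,0,0],[0,0,-0.63]],[0,[0,0,0],[0,0,-0.7]]])

```text
time: 8.33
tool_pos: [0.5726, 0.1439, 0.1331]
ee_rot: [3.134, -0.003, 1.884]
wrist_force: [3.6, 5.6, 0.9]
width: 0.016
```

Emit:
play_rows(rows=[[0,[0,0,0],[0,0,0]],[0,[0,0,0],[0,0,0]]])

```text
time: 8.5
tool_pos: [0.5726, 0.1439, 0.1331]
ee_rot: [3.134, -0.003, 1.887]
wrist_force: [5.1, 6.1, 0.6]
width: 0.0156
```

Emit:
play_rows(rows=[[5,[0,0,0],[0,0,0]],[5,[0,0,0],[0,0,0]],[5,[0,0,0],[0,0,0]],[5,[0,0,4],[0,0,0]],[5,[0,0,8],[0,0,0]],[5,[0,0,11],[0,0,0]],[5,[0,0,13],[0,0,0]],[5,[0,0,13],[0,0,0]]])

```text
time: 9.17
tool_pos: [0.5726, 0.1411, 0.2682]
ee_rot: [3.131, 0.002, 1.886]
wrist_force: [0.7, -0.4, 0.7]
width: 0.0498
```

Emit:
play_rows(rows=[[5,[-10.2,-8.4,0],[0,0,-0.316]],[5,[-10.2,-8.4,0],[0,0,-0.316]],[5,[-10.2,-8.4,0],[0,0,-0.316]],[5,[-10.2,-8.4,0],[0,0,-0.316]],[5,[-10.2,-8.4,0],[0,0,-0.316]]])

```text
time: 9.58
tool_pos: [0.4669, 0.056, 0.2607]
ee_rot: [-3.141, 0.0, 1.569]
wrist_force: [0.8, -0.1, -0.2]
width: 0.0495
```

```bash
cat > ov.py <<'E'
from h import *
import sys
def overlay(name,ax=(.570,.141),k=1.4):
    st();s=snapshot('wrist');im=cv2.cvtColor(cv2.resize(s["pixels"],None,fx=k,fy=k,interpolation=cv2.INTER_CUBIC),cv2.COLOR_RGB2BGR)
    x,y=ax
    def L(P,c):
        q=(w2p(s,P)*k).astype(int)
        for a,b in zip(q[:-1],q[1:]): cv2.line(im,tuple(map(int,a)),tuple(map(int,b)),c,1)
    z=.084
    for sy in(-.052,-.040,.040,.052): L([[x-.13-.0217,y+sy,z],[x-.13+.0217,y+sy,z]],(255,255,0))
    L([[x-.055,y-.105,.113],[x-.055,y+.105,.113]],(255,0,255))
    L([[x-.13,y-.075,.075],[x-.13,y+.075,.075]],(0,255,255))
    L([[x-.01,y,.159],[x+.01,y,.159]],(0,255,0));L([[x,y-.01,.159],[x,y+.01,.159]],(0,255,0))
    cv2.imwrite("pics/"+name,im);return s
if __name__=="__main__": overlay(sys.argv[1])
E
python3 ov.py w4.png
```

```text
t 9.58 tcp [0.4669 0.056  0.2607] rot [-3.141  0.     1.569] q [-0.   -0.09  1.44 -0.    1.79  0.  ] F [ 0.8 -0.1 -0.2] w 0.0495
```

View pics/w4.png

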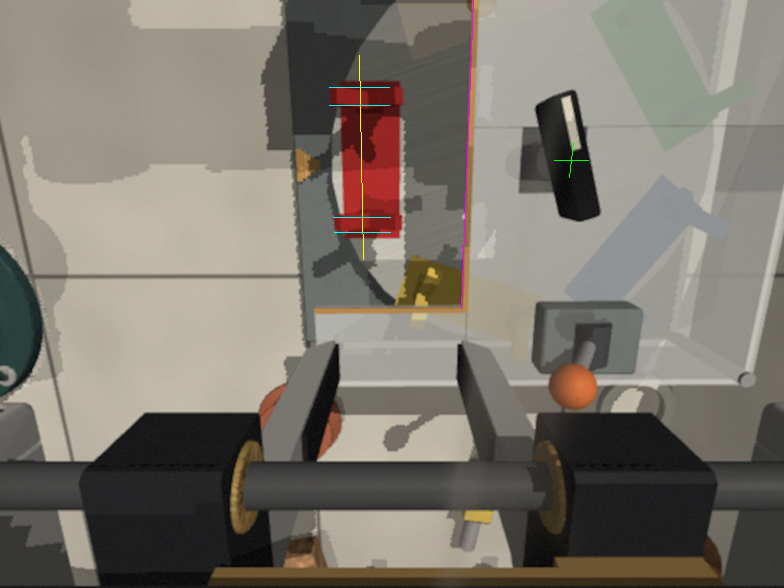

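Red is at the window, aligned within about 1°, with saddles at (365,93) and (367,224) matching the overlay; the seat is about (0.440, 0.142). On to the red arbor.

Emit:
play_rows(rows=[[7,[-2,-28,0],[0,0,0]],[7,[-2,-28,0],[0,0,0]],[7,[-2,-28,0],[0,0,0]],[7,[-2,-28,0],[0,0,0]],[7,[-2,-28,0],[0,0,0]],[7,[-2,-28,0],[0,0,0]],[7,[-2,-28,0],[0,0,0]],[7,[-2,-28,0],[0,0,0]]])

```text
time: 10.3
tool_pos: [0.4492, -0.2278, 0.2595]
ee_rot: [-3.139, 0.001, 1.566]
wrist_force: [-0.2, 0.8, -0.5]
width: 0.0697
```

Emit:
play_rows(rows=[[7,[-2,-21,-6],[0,0,-0.08]],[7,[-2,-21,-6],[0,0,-0.08]],[7,[-2,-21,-6],[0,0,-0.08]],[7,[-2,-21,-6],[0,0,-0.08]],[7,[-2,-21,-6],[0,0,-0.08]],[7,[-2,-21,-6],[0,0,-0.08]],[7,[-2,-21,-6],[0,0,-0.08]]])

```text
time: 10.88
tool_pos: [0.4287, -0.4341, 0.1976]
ee_rot: [-3.138, -0.004, 1.489]
wrist_force: [0.3, 0.7, -0.2]
width: 0.07
```

```bash
cat > arb.py <<'E'
from h import *
import sys
H={"red":[(0,6),(174,180)],"yellow":[(22,32)],"green":[(50,75)]}
def find(c,cam="wrist"):
    s=snapshot(cam);out=[]
    for r in silhouettes(cam,"arbor_"+c)[:4]:
        m=r["mask"];hsv=cv2.cvtColor(s["pixels"],cv2.COLOR_RGB2HSV)
        b=m&(hsv[...,1]>150)&(hsv[...,2]>90)&np.any([(hsv[...,0]>=lo)&(hsv[...,0]<=hi) for lo,hi in H[c]],axis=0)
        ce,me,a,wh=axis(s,m,.015)
        print(c,cam,"conf",round(r["confidence"],2),"pt",np.round(np.array(r["point"])[::-1]*1.4),"rectc",np.round(ce,4),"ang",round(a,1),"wh",np.round(wh),"band px",b.sum(), "band c",np.round(p2w(s,maskpts(b),.022)[:,:2].mean(0),4) if b.sum() else "")
    return s
if __name__=="__main__":
    st();s=find(sys.argv[1])
    if len(sys.argv)>2: save(s,sys.argv[2])
E
python3 arb.py red w5.png
```

```text
t 10.88 tcp [ 0.4287 -0.4341  0.1976] rot [-3.138 -0.004  1.489] q [-0.88  0.23  1.23  0.    1.69 -0.8 ] F [ 0.3  0.7 -0.2] w 0.07
red wrist conf 0.9 pt [725. 304.] rectc [ 0.6945 -0.4742] ang 143.9 wh [ 36. 148.] band px 0 band c 
red wrist conf 0.6 pt [397. 214.] rectc [ 0.4316 -0.389 ] ang 85.0 wh [151.  31.] band px 895 band c [ 0.4313 -0.3878]
red wrist conf 0.59 pt [337. 371.] rectc [ 0.362  -0.5177] ang 44.3 wh [89. 32.] band px 0 band c 
red wrist conf 0.57 pt [506. 339.] rectc [ 0.5151 -0.4954] ang 157.4 wh [12. 20.] band px 0 band c
```

View pics/w5.png

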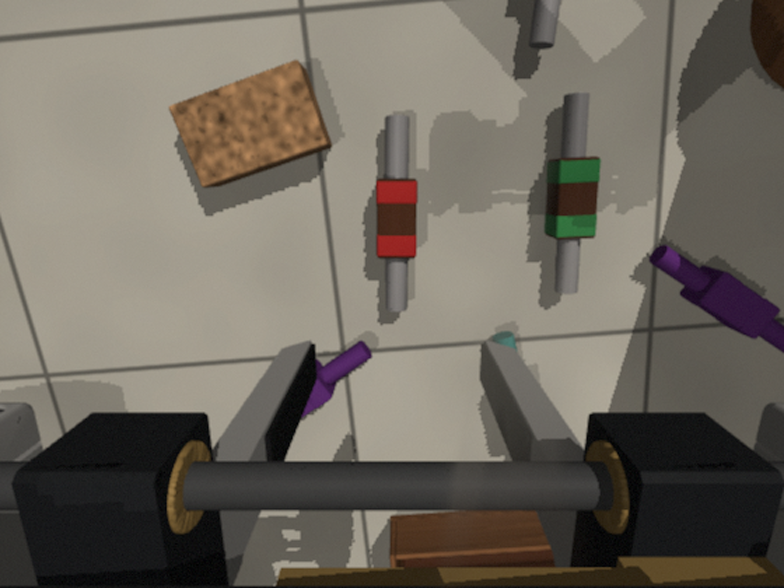

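Red arbor at (397,214), with red bands on rosewood; green at (573,197); the purple and turquoise look-alikes lie apart. The red one gives world (0.4315, -0.388), 85°. Descend and grip.

Emit:
play_rows(rows=[[6,[0.3,4.6,0],[0,0,0]],[6,[0.3,4.6,-4],[0,0,0]],[6,[0.3,4.6,-8],[0,0,0]],[6,[0.3,4.6,-12],[0,0,0]],[6,[0.3,4.6,-15],[0,0,0]],[6,[0.3,4.6,-17],[0,0,0]],[6,[0.3,4.6,-17.5],[0,0,0]],[6,[0.3,4.6,-17.5],[0,0,0]]])

```text
time: 11.65
tool_pos: [0.4321, -0.3843, 0.026]
ee_rot: [-3.14, -0.002, 1.493]
wrist_force: [0.9, 0.3, -0.3]
width: 0.06
```

```bash
python3 -c "
from h import *
st()"
```

```text
t 11.65 tcp [ 0.4321 -0.3843  0.026 ] rot [-3.140e+00 -2.000e-03  1.493e+00] q [-0.83  0.25  1.55  0.    1.35 -0.75] F [ 0.9  0.3 -0.3] w 0.06
```

Emit:
play_rows(rows=[[6,[0,-0.3,-1],[0,0,0]],[6,[0,-0.3,-2],[0,0,0]],[6,[0,-0.3,-2],[0,0,0]],[0,[0,-0.3,-2],[0,0,0]],[0,[0,-0.3,-2],[0,0,0]],[0,[0,-0.3,-2],[0,0,0]],[0,[0,-0.3,-2],[0,0,0]],[0,[0,-0.3,-2],[0,0,0]]])

```text
time: 12.32
tool_pos: [0.4312, -0.3901, 0.0071]
ee_rot: [-3.141, 0.001, 1.491]
wrist_force: [-4.1, 0.5, 1.7]
width: 0.03
```

Emit:
play_rows(rows=[[0,[0,0,0],[0,0,0]],[0,[0,0,0],[0,0,0]],[0,[0,0,0],[0,0,0]],[0,[0,0,3],[0,0,0]],[0,[0,0,7],[0,0,0]],[0,[0,0,11],[0,0,0]],[0,[0,0,15],[0,0,0]],[0,[0,0,17],[0,0,0]]])

```text
time: 12.98
tool_pos: [0.4333, -0.3908, 0.1815]
ee_rot: [3.136, 0.004, 1.491]
wrist_force: [1.1, -1.6, -2.1]
width: 0.0299
```

Emit:
play_rows(rows=[[0,[0.7,30,2],[0,0,0.08]],[0,[0.7,30,2],[0,0,0.08]],[0,[0.7,30,2],[0,0,0.08]],[0,[0.7,30,2],[0,0,0.08]],[0,[0.7,30,2],[0,0,0.08]],[0,[0.7,30,2],[0,0,0.08]],[0,[0.7,30,2],[0,0,0.08]],[0,[0.7,30,2],[0,0,0.08]]])

```text
time: 13.65
tool_pos: [0.4382, -0.0837, 0.1961]
ee_rot: [3.141, -0.005, 1.577]
wrist_force: [1.3, 0.1, -2.9]
width: 0.0299
```

Emit:
play_rows(rows=[[0,[0,12,0],[0,0,0]],[0,[0,23,0],[0,0,0]],[0,[0,23,0],[0,0,0]],[0,[0,23,0],[0,0,0]],[0,[0,23,0],[0,0,0]],[0,[0,23,0],[0,0,0]],[0,[0,23,0],[0,0,0]],[0,[0,23,0],[0,0,0]]])

```text
time: 14.32
tool_pos: [0.4381, 0.1411, 0.1953]
ee_rot: [-3.14, 0.001, 1.574]
wrist_force: [0.6, 0.4, -3.7]
width: 0.03
```

```bash
python3 ov.py w6.png
```

```text
t 14.32 tcp [0.4381 0.1411 0.1953] rot [-3.140e+00  1.000e-03  1.574e+00] q [ 0.19 -0.11  1.59 -0.    1.67  0.19] F [ 0.6  0.4 -3.7] w 0.03
```

View pics/w6.png

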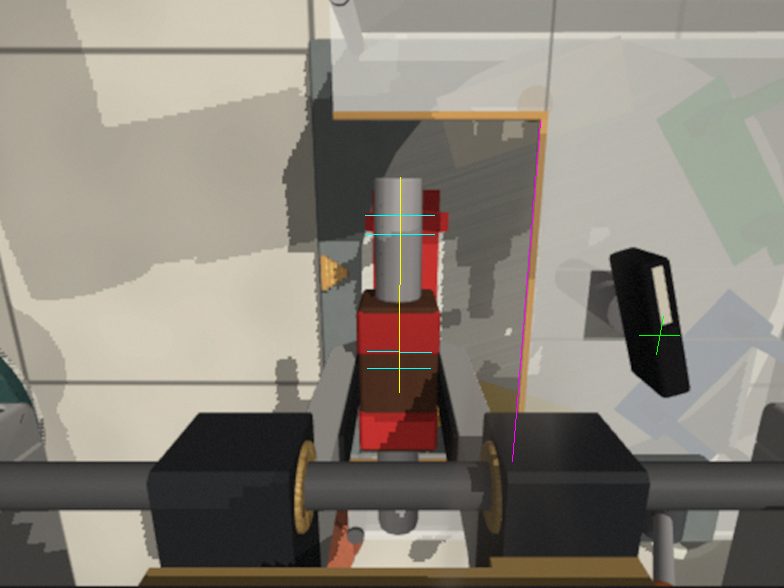

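Emit:
play_rows(rows=[[0,[0.2,0,-3],[0,0,0]],[0,[0.2,0,-6],[0,0,0]],[0,[0.2,0,-8],[0,0,0]],[0,[0.2,0,-10],[0,0,0]],[0,[0.2,0,-11],[0,0,0]],[0,[0.2,0,-12],[0,0,0]],[0,[0.2,0,-12],[0,0,0]]])

```text
time: 14.95
tool_pos: [0.4395, 0.139, 0.0747]
ee_rot: [-3.138, 0.001, 1.569]
wrist_force: [-0.2, -0.9, -3.4]
width: 0.0298
```

Emit:
play_rows(rows=[[0,[0,0,-0.4],[0,0,0]],[0,[0,0,-0.7],[0,0,0]],[0,[0,0,-0.7],[0,0,0]]])

```text
time: 15.2
tool_pos: [0.4411, 0.1402, 0.0702]
ee_rot: [3.14, -0.0, 1.571]
wrist_force: [-0.2, -0.3, -3.0]
width: 0.0298
```

Emit:
play_rows(rows=[[0,[0,0,-0.2],[0,0,0]],[0,[0,0,-0.4],[0,0,0]],[0,[0,0,-0.4],[0,0,0]]])

```text
time: 15.45
tool_pos: [0.4428, 0.1405, 0.0674]
ee_rot: [3.136, -0.001, 1.571]
wrist_force: [2.2, -0.4, 1.4]
width: 0.0297
```

Emit:
play_rows(rows=[[5,[0,0,0],[0,0,0]],[5,[0,0,0],[0,0,0]],[5,[0,0,0],[0,0,0]],[5,[0,0,3],[0,0,0]],[5,[0,0,7],[0,0,0]],[5,[0,0,11],[0,0,0]],[5,[0,-2,15],[0,0,0]],[5,[0,-6,19],[0,0,0]]])

```text
time: 16.12
tool_pos: [0.4407, 0.0937, 0.246]
ee_rot: [3.139, -0.001, 1.575]
wrist_force: [0.2, -1.1, -0.8]
width: 0.05
```

Emit:
play_rows(rows=[[5,[3,-5,0],[0,0,0]],[5,[3,-5,0],[0,0,0]],[5,[3,-5,0],[0,0,0]]])

```text
time: 16.37
tool_pos: [0.4718, 0.0399, 0.2431]
ee_rot: [3.141, 0.001, 1.566]
wrist_force: [-1.2, 0.7, -0.1]
width: 0.0498
```

```bash
python3 ov.py w7.png
```

```text
t 16.37 tcp [0.4718 0.0399 0.2431] rot [3.141e+00 1.000e-03 1.566e+00] q [-0.03 -0.09  1.47 -0.    1.76 -0.03] F [-1.2  0.7 -0.1] w 0.0498
```

View pics/w7.png

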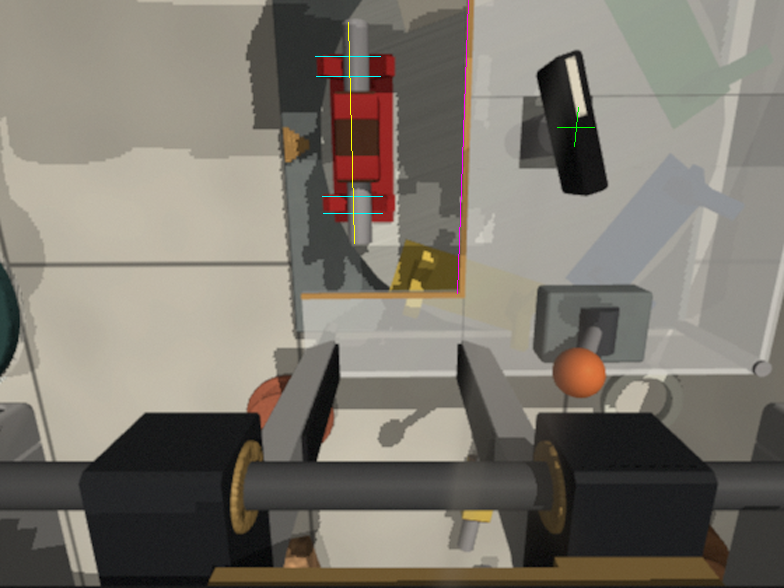

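Red sits centred in both saddles, (357,135). Next, the knob for yellow.

Emit:
play_rows(rows=[[5,[10,10.2,0],[0,0,0.319]],[5,[10,10.2,0],[0,0,0.319]],[5,[10,10.2,0],[0,0,0.319]],[5,[10,10.2,0],[0,0,0.319]],[5,[10,10.2,0],[0,0,0.319]],[5,[10,10.2,0],[0,0,0.319]]])

```text
time: 16.92
tool_pos: [0.5696, 0.1461, 0.2415]
ee_rot: [-3.138, -0.001, 1.892]
wrist_force: [0.4, -0.5, -0.1]
width: 0.05
```

```bash
python3 -c "
from h import *
st()"
```

```text
t 16.92 tcp [0.5696 0.1461 0.2415] rot [-3.138e+00 -1.000e-03  1.892e+00] q [ 0.15  0.17  1.21  0.    1.77 -0.17] F [ 0.4 -0.5 -0.1] w 0.05
```

Emit:
play_rows(rows=[[5,[0.2,-0.3,-3],[0,0,0]],[5,[0.2,-0.3,-6],[0,0,0]],[5,[0.2,-0.3,-9],[0,0,0]],[5,[0.2,-0.3,-11],[0,0,0]],[5,[0.2,-0.3,-11],[0,0,0]],[0,[0.2,-0.3,-11],[0,0,0]],[0,[0.2,-0.3,-11],[0,0,0]],[0,[0.2,-0.3,-11],[0,0,0]]])

```text
time: 17.58
tool_pos: [0.5737, 0.1416, 0.1359]
ee_rot: [3.137, 0.001, 1.89]
wrist_force: [0.7, 0.2, 0.4]
width: 0.0336
```

Emit:
play_rows(rows=[[0,[0,0,0],[0,0,0]],[0,[0,0,0],[0,0,0]],[0,[0,0,0],[0,0,0]],[0,[0,0,0],[0,0,0]]])

```text
time: 17.92
tool_pos: [0.5733, 0.1416, 0.1342]
ee_rot: [3.139, 0.0, 1.889]
wrist_force: [-0.5, 0.2, 3.9]
width: 0.0158
```

Emit:
play_rows(rows=[[0,[0,0,0],[0,0,-0.08]],[0,[0,0,0],[0,0,-0.16]],[0,[0,0,0],[0,0,-0.24]],[0,[0,0,0],[0,0,-0.32]],[0,[0,0,0],[0,0,-0.4]],[0,[0,0,0],[0,0,-0.48]],[0,[0,0,0],[0,0,-0.56]],[0,[0,0,0],[0,0,-0.64]]])

```text
time: 18.58
tool_pos: [0.5732, 0.1418, 0.1342]
ee_rot: [3.14, -0.001, 1.247]
wrist_force: [-0.2, 0.3, 4.1]
width: 0.0156
```

Emit:
play_rows(rows=[[0,[0,0,0],[0,0,-0.08]],[0,[0,0,0],[0,0,-0.16]],[0,[0,0,0],[0,0,-0.24]],[0,[0,0,0],[0,0,-0.32]],[0,[0,0,0],[0,0,-0.4]],[0,[0,0,0],[0,0,-0.48]],[0,[0,0,0],[0,0,-0.56]],[0,[0,0,0],[0,0,-0.61]]])

```text
time: 19.25
tool_pos: [0.5731, 0.1418, 0.1343]
ee_rot: [3.141, -0.002, 0.637]
wrist_force: [-0.4, -0.1, 3.5]
width: 0.0157
```

Emit:
play_rows(rows=[[0,[0,0,0],[0,0,0]],[0,[0,0,0],[0,0,0]],[0,[0,0,0],[0,0,0]]])

```text
time: 19.5
tool_pos: [0.5731, 0.1419, 0.1343]
ee_rot: [3.141, -0.002, 0.641]
wrist_force: [-1.0, 1.0, 6.4]
width: 0.016
```

Emit:
play_rows(rows=[[0,[0,0,0],[0,0,-0.012]],[0,[0,0,0],[0,0,-0.012]],[5,[0,0,0],[0,0,-0.012]],[5,[0,0,0],[0,0,-0.012]],[5,[0,0,0],[0,0,-0.012]],[5,[0,0,4],[0,0,-0.012]],[5,[0,0,8],[0,0,-0.012]],[5,[0,0,12],[0,0,-0.012]]])

```text
time: 20.17
tool_pos: [0.5716, 0.1413, 0.2522]
ee_rot: [-3.14, 0.004, 0.628]
wrist_force: [1.2, -0.3, 0.1]
width: 0.049
```

Emit:
play_rows(rows=[[5,[-2,-28,2],[0,0,0.79]],[5,[-2,-28,2],[0,0,0.79]],[5,[-2,-28,2],[0,0,0.79]],[5,[-2,-28,2],[0,0,0.79]],[5,[-2,-28,2],[0,0,0.79]],[5,[-2,-28,2],[0,0,0.79]],[5,[-2,-28,2],[0,0,0.79]],[5,[-2,-28,2],[0,0,0.79]]])

```text
time: 20.83
tool_pos: [0.5517, -0.1443, 0.2722]
ee_rot: [-3.141, 0.003, 1.414]
wrist_force: [0.5, 1.7, -0.4]
width: 0.0499
```

Emit:
play_rows(rows=[[6,[0,-11,-7],[0,0,0]],[6,[0,-11,-7],[0,0,0]],[6,[0,-11,-7],[0,0,0]],[6,[0,-11,-7],[0,0,0]],[6,[0,-11,-7],[0,0,0]]])

```text
time: 21.25
tool_pos: [0.5511, -0.2493, 0.199]
ee_rot: [-3.135, -0.003, 1.414]
wrist_force: [-0.1, 0.4, 0.1]
width: 0.0602
```

```bash
python3 arb.py yellow w8.png
```

```text
t 21.25 tcp [ 0.5511 -0.2493  0.199 ] rot [-3.135e+00 -3.000e-03  1.414e+00] q [-0.52  0.22  1.24  0.    1.7  -0.36] F [-0.1  0.4  0.1] w 0.0602
yellow wrist conf 0.94 pt [396. 204.] rectc [ 0.5566 -0.2017] ang 81.3 wh [153.  31.] band px 834 band c [ 0.5564 -0.2018]
```

View pics/w8.png

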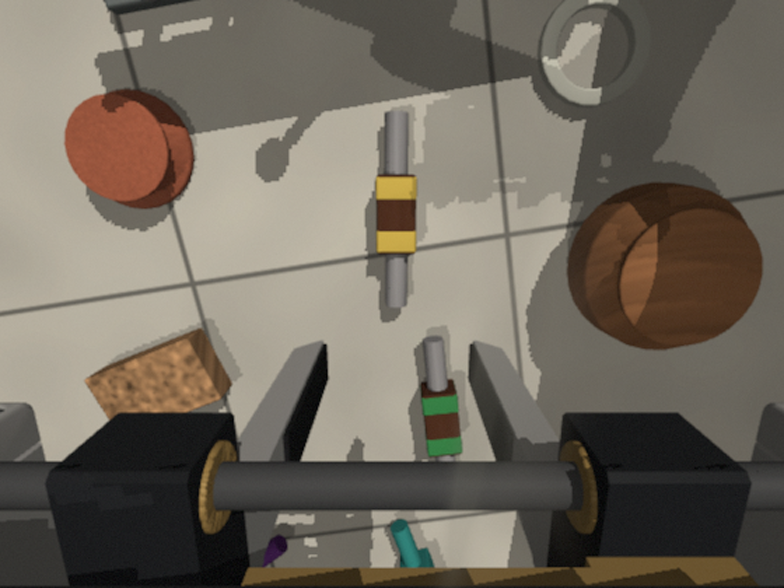

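Yellow arbor at (396,210), world (0.5566, -0.2017), 81.3°.

Emit:
play_rows(rows=[[6,[0.5,4.7,0],[0,0,0]],[6,[0.5,4.7,-4],[0,0,0]],[6,[0.5,4.7,-8],[0,0,0]],[6,[0.5,4.7,-12],[0,0,0]],[6,[0.5,4.7,-15],[0,0,0]],[6,[0.5,4.7,-17],[0,0,0]],[6,[0.5,4.7,-17.5],[0,0,0]],[6,[0.5,4.7,-17.5],[0,0,0]]])

```text
time: 22.02
tool_pos: [0.5576, -0.1996, 0.0276]
ee_rot: [-3.14, -0.001, 1.42]
wrist_force: [-0.4, -0.5, 0.7]
width: 0.0604
```

```bash
python3 -c "
from h import *
st()"
```

```text
t 22.02 tcp [ 0.5576 -0.1996  0.0276] rot [-3.14e+00 -1.00e-03  1.42e+00] q [-0.44  0.28  1.51  0.    1.36 -0.29] F [-0.4 -0.5  0.7] w 0.0604
```

Emit:
play_rows(rows=[[6,[0,-0.2,-1],[0,0,0]],[6,[0,-0.2,-2.1],[0,0,0]],[6,[0,-0.2,-2.1],[0,0,0]],[0,[0,-0.2,-2.1],[0,0,0]],[0,[0,-0.2,-2.1],[0,0,0]],[0,[0,-0.2,-2.1],[0,0,0]],[0,[0,-0.2,-2.1],[0,0,0]],[0,[0,-0.2,-2.1],[0,0,0]]])

```text
time: 22.68
tool_pos: [0.5571, -0.2036, 0.0073]
ee_rot: [-3.14, 0.0, 1.418]
wrist_force: [-3.8, 0.8, 2.9]
width: 0.0298
```

Emit:
play_rows(rows=[[0,[0,0,0],[0,0,0]],[0,[0,0,0],[0,0,0]],[0,[0,0,0],[0,0,0]],[0,[0,0,3],[0,0,0]],[0,[0,0,7],[0,0,0]],[0,[0,0,11],[0,0,0]],[0,[0,0,15],[0,0,0]],[0,[0,0,18],[0,0,0]]])

```text
time: 23.35
tool_pos: [0.5587, -0.2035, 0.1896]
ee_rot: [3.138, 0.0, 1.418]
wrist_force: [1.3, -0.2, -2.9]
width: 0.0294
```

Emit:
play_rows(rows=[[0,[-11.5,2,1],[0,0,0.153]],[0,[-11.5,5,1],[0,0,0.153]],[0,[-11.5,10,1],[0,0,0.153]],[0,[-11.5,15,1],[0,0,0.153]],[0,[-11.5,15,1],[0,0,0.153]],[0,[-11.5,15,1],[0,0,0.153]],[0,[-11.5,15,1],[0,0,0.153]],[0,[-11.5,15,1],[0,0,0.153]]])

```text
time: 24.02
tool_pos: [0.4429, -0.0535, 0.1963]
ee_rot: [3.141, 0.001, 1.572]
wrist_force: [0.6, -0.9, -3.0]
width: 0.0299
```

Emit:
play_rows(rows=[[0,[0,19.5,0],[0,0,0]],[0,[0,19.5,0],[0,0,0]],[0,[0,19.5,0],[0,0,0]],[0,[0,19.5,0],[0,0,0]],[0,[0,19.5,0],[0,0,0]],[0,[0,19.5,0],[0,0,0]],[0,[0,19.5,0],[0,0,0]],[0,[0,19.5,0],[0,0,0]]])

```text
time: 24.68
tool_pos: [0.4433, 0.1402, 0.1962]
ee_rot: [-3.141, 0.001, 1.569]
wrist_force: [0.9, -0.8, -3.0]
width: 0.0299
```

```bash
sed -i 's/ax=(.570,.141)/ax=(.573,.1418)/' ov.py; python3 ov.py w9.png
```

```text
t 24.68 tcp [0.4433 0.1402 0.1962] rot [-3.141e+00  1.000e-03  1.569e+00] q [ 0.19 -0.1   1.58 -0.    1.67  0.19] F [ 0.9 -0.8 -3. ] w 0.0299
```

View pics/w9.png

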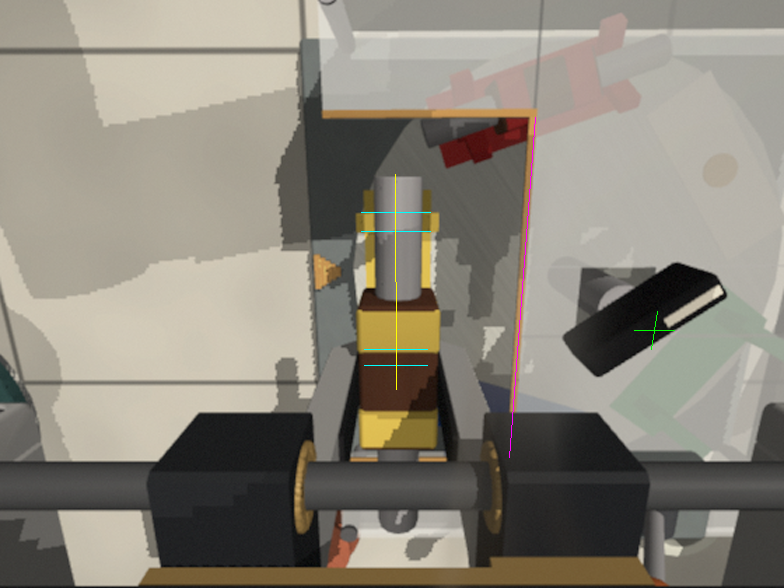

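Yellow station squarely in place and the arbor over it (399 vs saddle 398). Lower.

Emit:
play_rows(rows=[[0,[0,0,-3],[0,0,0]],[0,[0,0,-6],[0,0,0]],[0,[0,0,-8],[0,0,0]],[0,[0,0,-10],[0,0,0]],[0,[0,0,-11],[0,0,0]],[0,[0,0,-12],[0,0,0]],[0,[0,0,-12.4],[0,0,0]],[0,[0,0,-12.4],[0,0,0]]])

```text
time: 25.4
tool_pos: [0.4426, 0.1409, 0.0725]
ee_rot: [-3.141, 0.0, 1.57]
wrist_force: [-0.2, 0.4, -2.2]
width: 0.0296
```

Emit:
play_rows(rows=[[0,[0,0,-0.3],[0,0,0]],[0,[0,0,-0.5],[0,0,0]],[0,[0,0,-0.5],[0,0,0]]])

```text
time: 25.65
tool_pos: [0.443, 0.1417, 0.0684]
ee_rot: [3.14, -0.0, 1.571]
wrist_force: [-0.6, 0.6, -3.4]
width: 0.0298
```

Emit:
play_rows(rows=[[0,[0,0,-0.2],[0,0,0]],[5,[0,0,-0.2],[0,0,0]],[5,[0,0,-0.2],[0,0,0]],[5,[0,0,-0.2],[0,0,0]],[5,[0,0,4],[0,0,0]],[5,[0,0,8],[0,0,0]],[5,[0,0,12],[0,0,0]],[5,[0,0,16],[0,0,0]]])

```text
time: 26.32
tool_pos: [0.4423, 0.1416, 0.2298]
ee_rot: [3.141, -0.0, 1.571]
wrist_force: [0.8, 0.1, 0.3]
width: 0.0501
```

Emit:
play_rows(rows=[[5,[0,0,1.5],[0,0,0.12]],[5,[5,0,1.5],[0,0,0.24]],[5,[13,0,1.5],[0,0,0.9]],[5,[13,0,1.5],[0,0,0.9]],[5,[13,0,1.5],[0,0,0.9]],[5,[13,0,1.5],[0,0,0.9]],[5,[13,0,1.5],[0,0,0.9]],[5,[13,0,1.5],[0,0,0.9]]])

```text
time: 26.98
tool_pos: [0.5732, 0.1415, 0.2423]
ee_rot: [-3.141, -0.001, 2.475]
wrist_force: [1.2, 0.5, -0.3]
width: 0.0502
```

Emit:
play_rows(rows=[[5,[0,0,0],[0,0,0.9]],[5,[0,0,0],[0,0,0.9]],[5,[0,0,0],[0,0,0.9]],[5,[0,0,0],[0,0,0.9]],[5,[0,0,0],[0,0,0.9]],[5,[0,0,0],[0,0,0.9]],[5,[0,0,0],[0,0,0.9]],[5,[0,0,0],[0,0,0.9]]])

```text
time: 27.65
tool_pos: [0.5728, 0.1416, 0.243]
ee_rot: [3.142, 0.0, -2.908]
wrist_force: [-1.0, 0.9, 0.0]
width: 0.0502
```

Emit:
play_rows(rows=[[5,[0,0,0],[0,0,0.4]],[5,[0,0,0],[0,0,0.4]],[5,[0,0,0],[0,0,0.4]],[5,[0,0,0],[0,0,0.4]],[5,[0,0,0],[0,0,0.4]]])

```text
time: 28.07
tool_pos: [0.5727, 0.1416, 0.2429]
ee_rot: [-3.142, 0.0, -2.514]
wrist_force: [-0.2, 0.4, 0.4]
width: 0.0503
```

Emit:
play_rows(rows=[[5,[0,0,-3],[0,0,0]],[5,[0,0,-6],[0,0,0]],[5,[0,0,-9],[0,0,0]],[5,[0,0,-10.9],[0,0,0]],[5,[0,0,-10.9],[0,0,0]],[0,[0,0,-10.9],[0,0,0]],[0,[0,0,-10.9],[0,0,0]],[0,[0,0,-10.9],[0,0,0]]])

```text
time: 28.73
tool_pos: [0.5741, 0.1418, 0.1365]
ee_rot: [-3.14, 0.004, -2.513]
wrist_force: [0.4, -0.1, -0.1]
width: 0.0335
```

Emit:
play_rows(rows=[[0,[0,0,0],[0,0,0]],[0,[0,0,0],[0,0,0]],[0,[0,0,0],[0,0,0]],[0,[0,0,0],[0,0,0]]])

```text
time: 29.07
tool_pos: [0.5732, 0.1419, 0.1353]
ee_rot: [-3.141, 0.002, -2.512]
wrist_force: [-1.1, 0.7, 4.5]
width: 0.0159
```

Emit:
play_rows(rows=[[0,[0,0,0],[0,0,-0.06]],[0,[0,0,0],[0,0,-0.15]],[0,[0,0,0],[0,0,-0.25]],[0,[0,0,0],[0,0,-0.35]],[0,[0,0,0],[0,0,-0.45]],[0,[0,0,0],[0,0,-0.55]],[0,[0,0,0],[0,0,-0.65]],[0,[0,0,0],[0,0,-0.75]]])

```text
time: 29.73
tool_pos: [0.5732, 0.1419, 0.1353]
ee_rot: [3.141, 0.002, 3.017]
wrist_force: [-0.5, 1.0, 4.9]
width: 0.0162
```

Emit:
play_rows(rows=[[0,[0,0,0],[0,0,-0.1]],[0,[0,0,0],[0,0,-0.2]],[0,[0,0,0],[0,0,-0.3]],[0,[0,0,0],[0,0,-0.4]],[0,[0,0,0],[0,0,-0.5]],[0,[0,0,0],[0,0,-0.6]],[0,[0,0,0],[0,0,-0.7]],[0,[0,0,0],[0,0,-0.8]]])

```text
time: 30.4
tool_pos: [0.5732, 0.142, 0.1352]
ee_rot: [3.139, 0.001, 2.217]
wrist_force: [0.4, 0.3, 3.5]
width: 0.0159
```

Emit:
play_rows(rows=[[0,[0,0,0],[0,0,-0.1]],[0,[0,0,0],[0,0,-0.2]],[0,[0,0,0],[0,0,-0.3]],[0,[0,0,0],[0,0,-0.4]],[0,[0,0,0],[0,0,-0.5]],[0,[0,0,0],[0,0,-0.6]],[0,[0,0,0],[0,0,-0.7]],[0,[0,0,0],[0,0,-0.8]]])

```text
time: 31.07
tool_pos: [0.5732, 0.142, 0.1353]
ee_rot: [3.139, -0.001, 1.417]
wrist_force: [0.3, 1.1, 3.2]
width: 0.0161
```

Emit:
play_rows(rows=[[0,[0,0,0],[0,0,-0.09]],[0,[0,0,0],[0,0,-0.163]],[0,[0,0,0],[0,0,-0.163]],[0,[0,0,0],[0,0,-0.163]]])

```text
time: 31.4
tool_pos: [0.5732, 0.142, 0.1353]
ee_rot: [3.14, -0.002, 1.259]
wrist_force: [-1.1, 1.2, 5.4]
width: 0.0156
```

Emit:
play_rows(rows=[[5,[0,0,0],[0,0,0]],[5,[0,0,0],[0,0,0]],[5,[0,0,0],[0,0,0]],[5,[0,0,4],[0,0,0]],[5,[0,0,8],[0,0,0]],[5,[0,0,12],[0,0,0]],[5,[0,0,13],[0,0,0]]])

```text
time: 31.98
tool_pos: [0.5747, 0.1417, 0.2714]
ee_rot: [3.131, -0.005, 1.258]
wrist_force: [0.1, 0.4, 0.9]
width: 0.05
```

Emit:
play_rows(rows=[[6,[-1,-29,1],[0,0,0.3]],[6,[-1,-29,1],[0,0,0.3]],[6,[-1,-29,1],[0,0,0.3]],[6,[-1,-29,1],[0,0,0.3]],[6,[-1,-29,1],[0,0,0.3]],[6,[-1,-29,1],[0,0,0.3]],[6,[-1,-29,1],[0,0,0.3]],[6,[-1,-29,1],[0,0,0.3]]])

```text
time: 32.65
tool_pos: [0.5615, -0.1553, 0.2724]
ee_rot: [-3.139, 0.003, 1.55]
wrist_force: [-0.4, 0.2, 0.4]
width: 0.06
```

Emit:
play_rows(rows=[[6,[0,-28,-7],[0,0,0]],[6,[0,-28,-7],[0,0,0]],[6,[0,-28,-7],[0,0,0]],[6,[0,-28,-7],[0,0,0]],[6,[0,-28,-7],[0,0,0]],[6,[0,-28,-7],[0,0,0]],[6,[0,-28,-7],[0,0,0]],[6,[0,-28,-7],[0,0,0]]])

```text
time: 33.32
tool_pos: [0.5597, -0.4342, 0.1968]
ee_rot: [-3.134, -0.003, 1.551]
wrist_force: [-0.3, 0.7, -1.7]
width: 0.0601
```

```bash
python3 arb.py green w10.png
```

```text
t 33.32 tcp [ 0.5597 -0.4342  0.1968] rot [-3.134e+00 -3.000e-03  1.551e+00] q [-0.74  0.46  0.93 -0.    1.76 -0.72] F [-0.3  0.7 -1.7] w 0.0601
green wrist conf 0.62 pt [408. 210.] rectc [ 0.5683 -0.3853] ang 87.6 wh [152.  33.] band px 0 band c
```

View pics/w10.png

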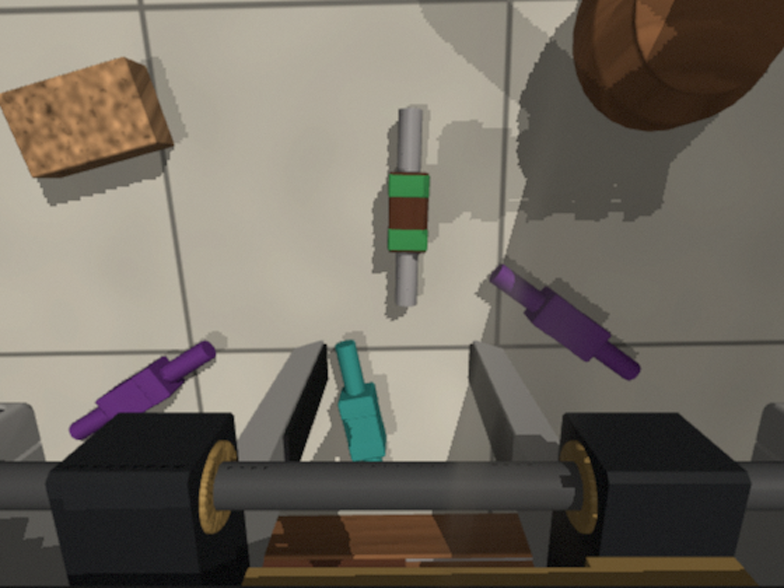

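Green arbor (408,211), world (0.568, -0.385), 87.6°, clear of the look-alikes.

Emit:
play_rows(rows=[[6,[0.8,4.9,0],[0,0,-0.02]],[6,[0.8,4.9,-4],[0,0,-0.02]],[6,[0.8,4.9,-8],[0,0,-0.02]],[6,[0.8,4.9,-12],[0,0,-0.02]],[6,[0.8,4.9,-15],[0,0,-0.02]],[6,[0.8,4.9,-17],[0,0,-0.02]],[6,[0.8,4.9,-17.3],[0,0,-0.02]],[6,[0.8,4.9,-17.3],[0,0,-0.02]]])

```text
time: 34.08
tool_pos: [0.5704, -0.377, 0.0299]
ee_rot: [-3.14, -0.002, 1.54]
wrist_force: [0.8, 0.1, 0.2]
width: 0.06
```

```bash
python3 -c "
from h import *
st()"
```

```text
t 34.08 tcp [ 0.5704 -0.377   0.0299] rot [-3.14e+00 -2.00e-03  1.54e+00] q [-0.67  0.47  1.25  0.    1.43 -0.64] F [0.8 0.1 0.2] w 0.06
```

Emit:
play_rows(rows=[[6,[-0.1,-0.5,-1],[0,0,0]],[6,[-0.1,-0.5,-2.2],[0,0,0]],[6,[-0.1,-0.5,-2.2],[0,0,0]],[0,[-0.1,-0.5,-2.2],[0,0,0]],[0,[-0.1,-0.5,-2.2],[0,0,0]],[0,[-0.1,-0.5,-2.2],[0,0,0]],[0,[-0.1,-0.5,-2.2],[0,0,0]],[0,[-0.1,-0.5,-2.2],[0,0,0]]])

```text
time: 34.75
tool_pos: [0.569, -0.3848, 0.0096]
ee_rot: [-3.14, 0.001, 1.538]
wrist_force: [-4.3, -1.0, 2.1]
width: 0.0301
```

Emit:
play_rows(rows=[[0,[0,0,0],[0,0,0]],[0,[0,0,0],[0,0,0]],[0,[0,0,0],[0,0,0]],[0,[0,0,3],[0,0,0]],[0,[0,0,7],[0,0,0]],[0,[0,0,11],[0,0,0]],[0,[0,0,15],[0,0,0]],[0,[0,0,18],[0,0,0]]])

```text
time: 35.42
tool_pos: [0.5709, -0.3844, 0.1916]
ee_rot: [3.138, 0.001, 1.538]
wrist_force: [0.1, -1.2, -3.0]
width: 0.0296
```

Emit:
play_rows(rows=[[0,[-12.8,28,1],[0,0,0.033]],[0,[-12.8,28,1],[0,0,0.033]],[0,[-12.8,28,1],[0,0,0.033]],[0,[-12.8,28,1],[0,0,0.033]],[0,[-12.8,28,1],[0,0,0.033]],[0,[-12.8,28,1],[0,0,0.033]],[0,[-12.8,28,1],[0,0,0.033]],[0,[-12.8,28,1],[0,0,0.033]]])

```text
time: 36.08
tool_pos: [0.4397, -0.0997, 0.1981]
ee_rot: [-3.142, -0.004, 1.574]
wrist_force: [0.0, -0.5, -3.2]
width: 0.0296
```

Emit:
play_rows(rows=[[0,[0,24.7,0],[0,0,0]],[0,[0,24.7,0],[0,0,0]],[0,[0,24.7,0],[0,0,0]],[0,[0,24.7,0],[0,0,0]],[0,[0,24.7,0],[0,0,0]],[0,[0,24.7,0],[0,0,0]],[0,[0,24.7,0],[0,0,0]],[0,[0,24.7,0],[0,0,0]]])

```text
time: 36.75
tool_pos: [0.441, 0.1449, 0.1976]
ee_rot: [-3.14, -0.0, 1.576]
wrist_force: [0.2, -1.7, -3.3]
width: 0.0297
```

```bash
python3 ov.py w11.png
```

```text
t 36.75 tcp [0.441  0.1449 0.1976] rot [-3.14  -0.     1.576] q [ 0.19 -0.1   1.58  0.    1.67  0.19] F [ 0.2 -1.7 -3.3] w 0.0297
```

View pics/w11.png

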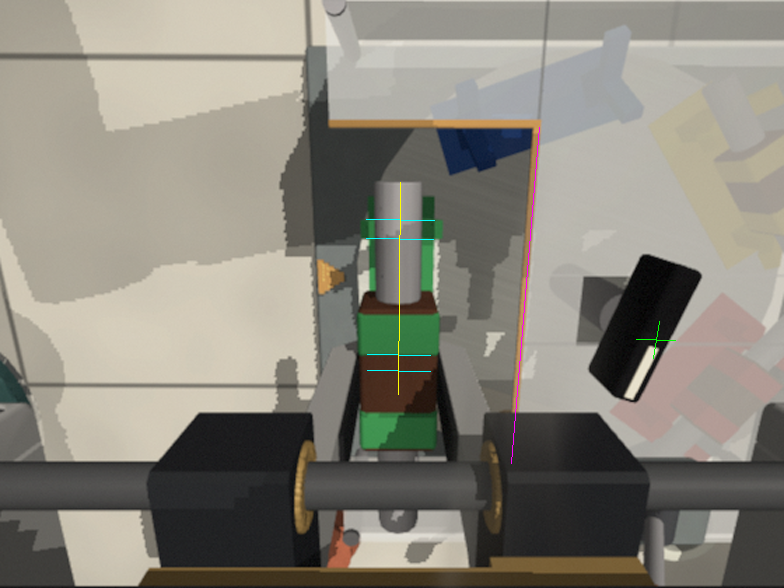

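Green station aligned (saddle 401 vs arbor 399), yellow and red seated behind. Lower.

Emit:
play_rows(rows=[[0,[0.1,-0.2,-3],[0,0,0]],[0,[0.1,-0.2,-6],[0,0,0]],[0,[0.1,-0.2,-8],[0,0,0]],[0,[0.1,-0.2,-10],[0,0,0]],[0,[0.1,-0.2,-11],[0,0,0]],[0,[0.1,-0.2,-12],[0,0,0]],[0,[0.1,-0.2,-12.3],[0,0,0]],[0,[0.1,-0.2,-12.3],[0,0,0]]])

```text
time: 37.47
tool_pos: [0.4427, 0.1399, 0.0756]
ee_rot: [-3.141, 0.0, 1.57]
wrist_force: [-0.8, 0.5, -3.3]
width: 0.0295
```

Emit:
play_rows(rows=[[0,[0,0,-0.2],[0,0,0]],[0,[0,0,-0.4],[0,0,0]],[0,[0,0,-0.4],[0,0,0]]])

```text
time: 37.72
tool_pos: [0.4432, 0.1407, 0.0725]
ee_rot: [3.14, -0.0, 1.571]
wrist_force: [-0.2, 0.4, -2.8]
width: 0.0297
```

Emit:
play_rows(rows=[[0,[0,0,-0.2],[0,0,0]],[0,[0,0,-0.35],[0,0,0]],[0,[0,0,-0.35],[0,0,0]]])

```text
time: 37.97
tool_pos: [0.4433, 0.1407, 0.0694]
ee_rot: [3.14, -0.0, 1.571]
wrist_force: [-2.6, -0.3, -0.4]
width: 0.0301
```

Emit:
play_rows(rows=[[5,[0,0,0],[0,0,0]],[5,[0,0,0],[0,0,0]],[5,[0,0,0],[0,0,0]],[5,[0,0,4],[0,0,0]],[5,[0,0,8],[0,0,0]],[5,[0,0,12],[0,0,0]],[5,[0,0,16],[0,0,0]],[5,[0,0,17.5],[0,0,0]]])

```text
time: 38.63
tool_pos: [0.4448, 0.141, 0.2502]
ee_rot: [3.131, -0.002, 1.571]
wrist_force: [0.7, -0.6, 0.1]
width: 0.0499
```

Emit:
play_rows(rows=[[5,[4,0,0],[0,0,-0.1]],[5,[8,0,0],[0,0,-0.2]],[5,[13,0,0],[0,0,-0.314]],[5,[13,0,0],[0,0,-0.314]],[5,[13,0,0],[0,0,-0.314]],[5,[13,0,0],[0,0,-0.314]]])

```text
time: 39.13
tool_pos: [0.5722, 0.1405, 0.2425]
ee_rot: [-3.14, 0.001, 1.258]
wrist_force: [0.0, 1.0, -0.2]
width: 0.0501
```

```bash
python3 ov.py w12.png
```

```text
t 39.13 tcp [0.5722 0.1405 0.2425] rot [-3.140e+00  1.000e-03  1.258e+00] q [0.14 0.17 1.2  0.   1.77 0.46] F [ 0.   1.  -0.2] w 0.0501
```

View pics/w12.png

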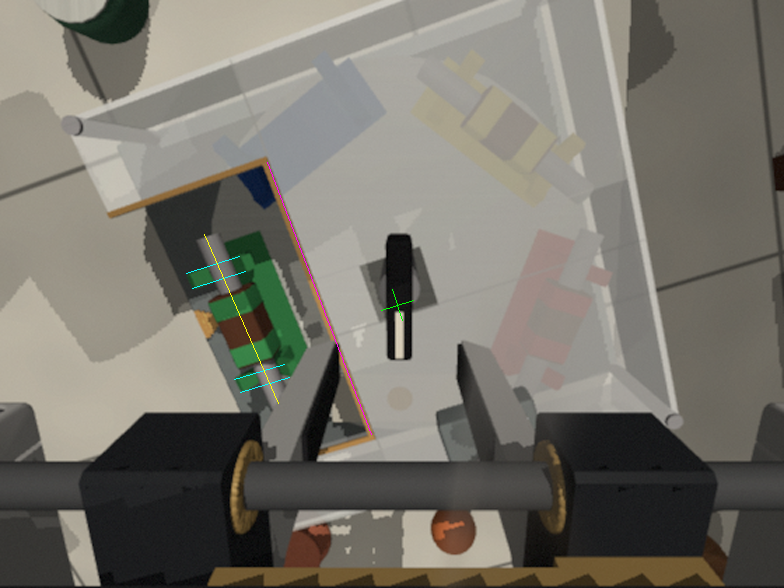

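All three arbors sit in their saddles and the knob is between the jaws. Turn the parking patch to the window.

Emit:
play_rows(rows=[[5,[0.1,0.1,-3],[0,0,0]],[5,[0.1,0.1,-6],[0,0,0]],[5,[0.1,0.1,-9],[0,0,0]],[5,[0.1,0.1,-10.9],[0,0,0]],[5,[0.1,0.1,-10.9],[0,0,0]],[0,[0.1,0.1,-10.9],[0,0,0]],[0,[0.1,0.1,-10.9],[0,0,0]],[0,[0.1,0.1,-10.9],[0,0,0]]])

```text
time: 39.85
tool_pos: [0.5747, 0.1419, 0.1377]
ee_rot: [3.137, -0.002, 1.257]
wrist_force: [0.5, -0.1, -0.2]
width: 0.0331
```

Emit:
play_rows(rows=[[0,[0,0,0],[0,0,0]],[0,[0,0,0],[0,0,0]],[0,[0,0,0],[0,0,0]],[0,[0,0,0],[0,0,0]]])

```text
time: 40.18
tool_pos: [0.5733, 0.142, 0.1359]
ee_rot: [-3.141, -0.001, 1.257]
wrist_force: [-4.1, 0.6, 5.2]
width: 0.0155
```

Emit:
play_rows(rows=[[0,[0,0,0],[0,0,-0.08]],[0,[0,0,0],[0,0,-0.16]],[0,[0,0,0],[0,0,-0.24]],[0,[0,0,0],[0,0,-0.32]],[0,[0,0,0],[0,0,-0.4]],[0,[0,0,0],[0,0,-0.48]],[0,[0,0,0],[0,0,-0.56]],[0,[0,0,0],[0,0,-0.64]]])

```text
time: 40.85
tool_pos: [0.5732, 0.1419, 0.1359]
ee_rot: [-3.141, -0.0, 0.613]
wrist_force: [-4.4, 1.2, 6.5]
width: 0.0157
```

Emit:
play_rows(rows=[[0,[0,0,0],[0,0,-0.08]],[0,[0,0,0],[0,0,-0.16]],[0,[0,0,0],[0,0,-0.24]],[0,[0,0,0],[0,0,-0.32]],[0,[0,0,0],[0,0,-0.4]],[0,[0,0,0],[0,0,-0.48]],[0,[0,0,0],[0,0,-0.56]],[0,[0,0,0],[0,0,-0.617]]])

```text
time: 41.52
tool_pos: [0.5732, 0.1419, 0.1358]
ee_rot: [-3.141, 0.0, -0.003]
wrist_force: [-3.6, -0.4, 6.3]
width: 0.016
```

Emit:
play_rows(rows=[[0,[0,0,0],[0,0,0]],[0,[0,0,0],[0,0,0]],[0,[0,0,0],[0,0,0]]])

```text
time: 41.77
tool_pos: [0.5732, 0.1419, 0.1359]
ee_rot: [-3.141, 0.0, -0.0]
wrist_force: [-5.0, 1.3, 6.0]
width: 0.0159
```

Emit:
play_rows(rows=[[5,[0,0,0],[0,0,0]],[5,[0,0,0],[0,0,0]],[5,[0,0,0],[0,0,0]],[5,[0,0,4],[0,0,0]],[5,[0,0,8],[0,0,0]],[5,[0,0,12],[0,0,0]],[5,[0,0,15],[0,0,0]],[5,[0,0,15],[0,0,0]]])

```text
time: 42.43
tool_pos: [0.5764, 0.1418, 0.2931]
ee_rot: [-3.14, -0.015, -0.0]
wrist_force: [-0.8, -0.7, 1.5]
width: 0.05
```

Emit:
play_rows(rows=[[5,[-10,-7,1],[0,0,0.9]],[5,[-10,-7,1],[0,0,0.9]],[5,[-10,-7,1],[0,0,0.9]],[5,[-10,-7,1],[0,0,0.9]],[5,[-10,-7,1],[0,0,0.9]],[5,[-10,-7,1],[0,0,0.9]],[5,[-10,-7,1],[0,0,0.9]],[5,[-10,-7,1],[0,0,0.9]]])

```text
time: 43.1
tool_pos: [0.4735, 0.0713, 0.2932]
ee_rot: [-3.141, 0.001, 0.904]
wrist_force: [0.6, -0.7, -1.3]
width: 0.05
```

Emit:
play_rows(rows=[[5,[0,0,0],[0,0,0.671]],[5,[0,0,0],[0,0,0.671]],[5,[0,0,0],[0,0,0.671]],[5,[0,0,0],[0,0,0.671]],[5,[0,0,0],[0,0,0.671]],[5,[0,0,0],[0,0,0.671]],[5,[0,0,0],[0,0,0.671]],[5,[0,0,0],[0,0,0.671]]])

```text
time: 43.77
tool_pos: [0.4736, 0.0715, 0.2934]
ee_rot: [-3.14, 0.0, 1.569]
wrist_force: [0.3, 0.9, -0.0]
width: 0.0502
```

```bash
python3 - <<'E'
from ov import *
s=overlay("w13.png")
h=cv2.cvtColor(s["pixels"],cv2.COLOR_RGB2HSV)
b=((h[...,0]>10)&(h[...,0]<25)&(h[...,1]>110)&(h[...,2]>90)).astype(np.uint8)
n,l,stt,c=cv2.connectedComponentsWithStats(b)
for i in range(1,n):
    if stt[i,4]>60: print(stt[i],np.round(c[i]*1.4),"z03",np.round(p2w(s,c[i],.03)[0,:2],4),"z113",np.round(p2w(s,c[i],.113)[0,:2],4))
d=((h[...,2]<45)).astype(np.uint8)
q=w2p(s,[[.573,.1418,.159]])[0].astype(int);print(q*1.4)
n,l,stt,c=cv2.connectedComponentsWithStats(d);i=l[q[1],q[0]]
if i: print("knob",stt[i],axis(s,l==i,.159)[1:3])
save(s,"w13raw.png")
E
```

```text
t 43.77 tcp [0.4736 0.0715 0.2934] rot [-3.14   0.     1.569] q [ 0.03 -0.07  1.36 -0.    1.86  0.03] F [ 0.3  0.9 -0. ] w 0.0502
[ 212   17  117  140 1017] [413.  68.] z03 [0.4873 0.2393] z113 [0.4849 0.2223]
[212 120  16  21 218] [305. 182.] z03 [0.3872 0.1416] z113 [0.4036 0.143 ]
[253 122  17  18 249] [366. 182.] z03 [0.4438 0.141 ] z113 [0.4496 0.1425]
[225 162 100  66 517] [412. 298.] z03 [0.4885 0.0282] z113 [0.4859 0.0509]
[165 316  20  64 442] [240. 487.] z03 [ 0.2944 -0.195 ] z113 [ 0.3283 -0.1304]
[153 380 169  29 950] [319. 563.] z03 [ 0.3793 -0.302 ] z113 [ 0.3972 -0.2172]
[ 326  399  184   10 1292] [611. 566.] z03 [ 0.7309 -0.3056] z113 [ 0.6827 -0.2201]
[544.6 183.4]
```

View pics/w13.png

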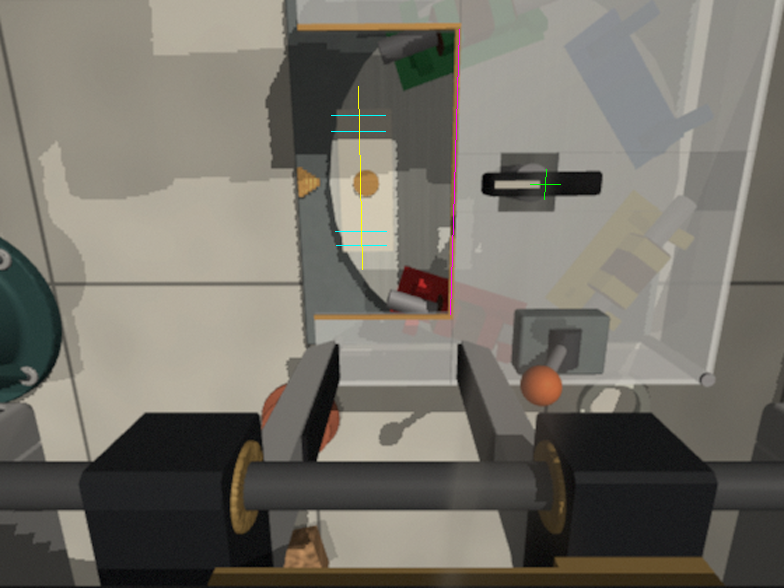

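Park dot (366,182), arrow (305,182) and axis are collinear in world y (0.141, 0.1416, 0.142), so it is square. Now lock the lever (16 pictures viewed, so numbers only from here).

Emit:
play_rows(rows=[[5,[9.1,-5.5,0],[0,0,0]],[5,[9.1,-5.5,0],[0,0,0]],[5,[9.1,-5.5,0],[0,0,0]],[5,[9.1,-5.5,0],[0,0,0]],[5,[9.1,-5.5,-4],[0,0,0]],[5,[9.1,-5.5,-8],[0,0,0]],[5,[9.1,-5.5,-10],[0,0,0]],[5,[9.1,-5.5,-10],[0,0,0]]])

```text
time: 44.48
tool_pos: [0.5607, 0.0172, 0.1875]
ee_rot: [-3.129, -0.001, 1.57]
wrist_force: [-0.0, 0.2, -0.3]
width: 0.0502
```

Emit:
play_rows(rows=[[5,[1.5,0,0],[0,0,0]],[5,[3,0,0],[0,0,0]],[5,[4.5,0,0],[0,0,0]],[5,[6,0,0],[0,0,0]],[5,[7,0,0],[0,0,0]],[5,[7.8,0,0],[0,0,0]],[5,[8.3,0,0],[0,0,0]],[5,[8.3,0,0],[0,0,0]]])

```text
time: 45.15
tool_pos: [0.6485, 0.0168, 0.1951]
ee_rot: [3.14, 0.0, 1.571]
wrist_force: [0.2, 0.4, -1.1]
width: 0.0501
```

Emit:
play_rows(rows=[[5,[0.3,0,0],[0,0,0]],[5,[0.5,0,0],[0,0,0]],[5,[0.5,0,0],[0,0,0]]])

```text
time: 45.4
tool_pos: [0.6526, 0.0166, 0.1946]
ee_rot: [3.141, -0.0, 1.571]
wrist_force: [0.2, -0.2, -0.2]
width: 0.0502
```

Emit:
play_rows(rows=[[5,[0.2,0,0],[0,0,0]],[5,[0.3,0,0],[0,0,0]],[5,[0.3,0,0],[0,0,0]]])

```text
time: 45.65
tool_pos: [0.6544, 0.0166, 0.1945]
ee_rot: [-3.139, -0.0, 1.571]
wrist_force: [-4.3, -0.2, 1.8]
width: 0.0495
```

Emit:
play_rows(rows=[[5,[0.2,0,0],[0,0,0]],[5,[0.2,0,0],[0,0,0]]])

```text
time: 45.82
tool_pos: [0.6546, 0.0166, 0.1943]
ee_rot: [-3.134, 0.0, 1.571]
wrist_force: [-10.0, -0.2, 2.7]
width: 0.0502
```

Emit:
play_rows(rows=[[5,[0.2,0,0],[0,0,0]],[5,[0.2,0,0],[0,0,0]],[5,[-1,0,0],[0,0,0]],[5,[-1,0,0],[0,0,0]],[5,[-1,0,4],[0,0,0]],[5,[-1,0,8],[0,0,0]],[5,[-1,0,10],[0,0,0]],[5,[-1,0,10],[0,0,0]]])

```text
time: 46.48
tool_pos: [0.6504, 0.0164, 0.3025]
ee_rot: [3.126, 0.001, 1.571]
wrist_force: [0.4, 0.0, 0.6]
width: 0.0498
```

Emit:
play_rows(rows=[[5,[-15,3,0],[0,0,0]],[5,[-15,3,0],[0,0,0]],[5,[-15,3,0],[0,0,0]],[5,[-15,3,0],[0,0,0]],[5,[-15,3,0],[0,0,0]],[5,[-15,3,0],[0,0,0]]])

```text
time: 46.98
tool_pos: [0.4974, 0.0468, 0.2945]
ee_rot: [3.139, 0.0, 1.571]
wrist_force: [0.6, -0.1, -0.7]
width: 0.0504
```

```bash
python3 - <<'E'
from h import *
st()
for cam_ in("wrist","top"):
    s=snapshot(cam_);h=cv2.cvtColor(s["pixels"],cv2.COLOR_RGB2HSV)
    b=((h[...,0]>=4)&(h[...,0]<14)&(h[...,1]>190)&(h[...,2]>110)).astype(np.uint8)
    n,l,t,c=cv2.connectedComponentsWithStats(b)
    for i in range(1,n):
        if t[i,4]>12: print(cam_,t[i],np.round(p2w(s,c[i],.205)[0],4))
    if cam_=="wrist":
        b=((h[...,0]>10)&(h[...,0]<25)&(h[...,1]>110)&(h[...,2]>90)).astype(np.uint8)
        n,l,t,c=cv2.connectedComponentsWithStats(b)
        for i in range(1,n):
            if 100<t[i,4]<400: print("brass",t[i],np.round(p2w(s,c[i],.03)[0,:2],4))
    for a in("red","yellow","green"):
        for r in silhouettes(cam_,"arbor_"+a)[:3]:
            x=axis(s,r["mask"],.075); print(cam_,a,round(r["confidence"],2),np.round(x[0],3),round(x[2],1),np.round(x[3]))
E
```

```text
t 46.98 tcp [0.4974 0.0468 0.2945] rot [3.139 0.    1.571] q [-0.02 -0.03  1.31 -0.    1.85 -0.02] F [ 0.6 -0.1 -0.7] w 0.0504
brass [193 100  16  22 229] [0.388  0.1409]
brass [233 102  18  19 263] [0.4436 0.141 ]
brass [202 390  15  16 153] [ 0.3741 -0.3189]
wrist red 0.84 [0.491 0.037] 175.0 [18. 53.]
wrist green 0.77 [0.487 0.244] 5.2 [55. 18.]
top [246 162   8   6  25] [0.6474 0.0162 0.205 ]
top red 0.74 [ 0.517 -0.541] 100.0 [ 33. 145.]
top red 0.71 [ 0.682 -0.457] 143.2 [ 36. 143.]
top red 0.58 [ 0.334 -0.51 ] 31.2 [143.  37.]
top yellow 0.74 [ 0.364 -0.118] 123.4 [86. 82.]
top green 0.52 [ 0.333 -0.3  ] 14.8 [97. 63.]
top green 0.35 [0.676 0.021] 54.2 [29. 16.]
```

Emit:
play_rows(rows=[[5,[-8,6,3],[0,0,0]],[5,[-8,6,3],[0,0,0]],[5,[-8,6,3],[0,0,0]],[5,[-8,6,3],[0,0,0]],[5,[-8,6,3],[0,0,0]],[5,[-8,6,3],[0,0,0]]])

```text
time: 47.88
tool_pos: [0.4183, 0.1062, 0.3238]
ee_rot: [-3.141, 0.001, 1.57]
wrist_force: [0.1, 0.0, 0.1]
width: 0.0501
```

```bash
python3 - <<'E'
from h import *
def f(s,tag,w2=None):
    h=cv2.cvtColor(s["pixels"],cv2.COLOR_RGB2HSV)
    b=((h[...,0]>=3)&(h[...,0]<15)&(h[...,1]>150)&(h[...,2]>60)).astype(np.uint8)
    n,l,t,c=cv2.connectedComponentsWithStats(b)
    q=w2p(s,[[.641,.017,.205],[.565,.017,.205]]);print(tag,"expect locked/released px",np.round(q,1))
    for i in range(1,n):
        if t[i,4]>12 and np.abs(c[i]-q[0]).max()<50: print(tag,t[i],np.round(c[i],1),np.round(p2w(s,c[i],.205)[0],4))
f(np.load("/tmp/top.npy",allow_pickle=True).item(),"start")
s=snapshot("top");f(s,"top");s=snapshot("wrist");f(s,"wrist");s=snapshot("scene");f(s,"scene");st()
E
```

```text
start expect locked/released px [[249.6 166.7]
 [249.4 196.8]]
start [245 165   9  10  71] [249.  169.1] [0.6348 0.0184 0.205 ]
top expect locked/released px [[249.6 166.7]
 [249.4 196.8]]
top [245 162   9  10  72] [249.1 166.2] [0.6423 0.0184 0.205 ]
wrist expect locked/released px [[502.5 293.9]
 [427.7 293.8]]
wrist [490 281  30  25 574] [504.4 292.7] [0.6427 0.0184 0.205 ]
scene expect locked/released px [[279.  220.1]
 [294.  207.1]]
t 48.03 tcp [0.4183 0.1059 0.3231] rot [-3.139  0.     1.569] q [ 0.12 -0.17  1.39 -0.    1.93  0.12] F [ 1.  -0.4  0.4] w 0.0497
```

```bash
python3 -c "
from h import *
print(close_job())"
```

```text
the job is handed in; nothing more can be done
None
```

I handed the job in at about 48 s of the 210 s allowed. The lever was swung fully over first. The red, yellow and green arbors were then seated, each after turning its own station to the window. There was no blue arbor on the tile. Last, the parking patch was turned to the window and the lever swung back to lock.

What the last checks showed:
- **Arbors:** the wrist picture taken after the last placing showed all three in their own saddles. I saw no tilt, but I did not measure level separately.
- **Parking patch:** the brass dot, the arrow and the carousel axis agree in y within about 1 mm (0.141, 0.141 and 0.142 m). They were still in line in the wrist camera after locking.
- **Lever:** the ball reads x = 0.642–0.643 m in both the top and wrist cameras, against 0.641 m computed for fully locked. That is about 7 mm further over than at the start, and the push ended at the stop with the force rising to 10 N.
- **Arm:** the robot was clear of everything, and every force I read stayed under 16 N.

Checks that failed or were not made:
- **Arbor detection at the end:** the network did not find the seated arbors in the final top view. It reported bystanders and look-alikes instead, so the seating rests on the wrist pictures.
- **Lever in the scene camera:** my colour search did not find the ball there.
- **Other objects:** I did not measure the bystanders' positions again at the end; I saw no contact with them.

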